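# Make up a silver lot on the spring scale

## Robot

A 6-joint arm with a two-finger parallel gripper is mounted at the origin on a cart in front of the work surface, level with it; the furniture and walls round the work are solid. World frame = base frame: x ahead of the robot, y to its left, z up, the work surface at z = 0. Lengths are in mm, angles in rad, forces in N, time in s.
With the tool pointing down it reaches from about 275 to 875 mm from the base axis. Payload 12.5 kg.
Tool frame: the origin (TCP) lies on the centre line of the jaws, within the pads' length; the fingertips stand 25 mm ahead of it and the grasp point (between the pads) lies 6 mm ahead of it; z points along the fingers, y is the line along which they close (so a half turn about z gives the same grasp; the last joint's range is limited). The gripper opens to 85 mm and grips with 20 to 120 N. Pads are 22 mm wide; open, the fingers measure 114 mm over their backs; the gripper's body (76 mm by 85 mm) begins 54 mm behind the grasp point. The pads swing forward as they close: fully open they stand 13 mm farther back than shut.
Start: joints at [1.055, 0.351, 1.652, -0, 1.139, -0.085], TCP at [229.647, 499.747, 219.69] pointing down, gripper open.
Joint ranges: [-2.75, 2.75], [-0.79, 2.1], [0.01, 2.65], [-1.57, 4.71], [0.07, 3.14], [-2.87, 2.87]. Speed limits (rad/s): [2.22, 2.22, 2.79, 3.14, 3.14, 3.14].

## Interface

Orientations are given as [roll, pitch, yaw] about the fixed x, y, z axes, in that order (R = Rz(yaw) Ry(pitch) Rx(roll)).
In Python, from station import env gives the robot as it stands.
- The arm moves only by the tool jog_arm, never from a script. Its argument "series" is a list of rows, each an object of numbers: "tx", "ty", "tz": the shift along the tool's x, y, z in cm; "rx", "ry", "rz": the turn, a rotation vector about the tool's x, y, z in degrees; "gripper": the closure, from 0 (fully open) to 1 (shut). In form: [{"tx": .., "ty": .., "tz": .., "rx": .., "ry": .., "rz": .., "gripper": ..}, ...]. A call has 1 to 5 rows; each row shifts and turns the commanded pose from where the row before left it, along the tool's axes as they then stand; what a row does not reach is not made up. A row lasts 1/8 s, in which the tool goes at most 62.5 mm and 10.7 degrees, less where a joint would pass 70% of its speed; a pose out of reach is approached as far as the arm can. A call with a gripper value outside its range is refused whole. The fingers move at their own pace and stop on an object; the grip force is fixed at half the most. Time passes only in rows, so rows that do not move let the fingers close. It gives the time, the measured TCP pose, the force, the opening and the grip force at its end, in the units of the state.
- env.observe(): the state, without advancing time (a new reading comes with each control period).
- env.snapshot(name): name is "scene" or "top" or "wrist"; returns the picture (480x640x3 uint8, red, green, blue); there is no depth.
- env.camera_params(name): a dict with "vertical_fov" (degrees; the focal length in pixels is half the picture's height over the tangent of half this angle, whatever the lens; pixels are square), "cx", "cy" (the principal point, pixels), "cam_to_world" (4x4, takes a point from camera to world coordinates). Camera axes: x right, y up, looking along -z (the intrinsics and any distortion apply to the point x, -y, -z); pixel columns grow to the right and rows downward; lengths in mm; the calibration is good to about 2 mm. A picture is of the moment at which its call begins: read the wrist's pose just before it. camera_params takes no time and is no camera call; for the wrist camera it gives the pose at the moment of the call.
- env.job_done(): hands the job in; it is judged then, once.
The state is a dict: "time": time; "q": joint angles; "dq": joint speeds; "joint_torque": joint torques, N m; "tcp_pos": TCP position; "eef_rot": TCP orientation; "wrist_force": force on the tool from outside, world axes, zero at the start; "wrist_torque": the same for the moment, N m; "width": finger opening in mm; "gripper_force": force on a finger pad.
Only numpy, scipy, OpenCV 4.12 (cv2) and the standard library are available. Lean on these libraries where they do the work, as an engineer would, in place of code of your own. Each camera call takes 0.05 s, during which the arm holds its last target. There are 200 camera calls.

## Task

Make up the client's silver lot: pull the yellow transport clip off the scale's front rail and put it in the small brown dish, then add silver bars to the pan until it has sunk so far that the black pointer reaches the red marker, with not a bar more than that takes. Put all the bars left over into the black jewel tray, and leave the red marker, the loupe and the stone jars as they are.

Things in the scene. Friction and masses are not known exactly. Their poses are not given: they have to be found in the camera images.
- scale: mechanical counter scale fixed on the desk, grey housing on a dark foot plate 345 x 150 mm (x, y). Origin: on the desk under the middle of the foot plate; x points away from the robot, y to its left (at yaw 0), z up. A grey dial column (12 x 60 mm, top 170 mm above the desk) stands at x = +152 mm, facing the robot; a split upright steel rail for the transport clip stands at x = -140 mm (12 mm thick in x, 56 mm long in y, top 61 mm above the desk)
- pan (a joint): how far the sprung pan has sunk, in m: 0 empty, downwards positive, stop at 0.061. It moves straight down, about 12 mm a bar (spring 367 N/m), and settles within 1 s. Locked near 0 (some 2 mm of play) while the clip is on. As it sinks, the thin steel lever in front of the housing rises (0.8 mm a mm), its end to at most 95 mm above the desk
- pan_top (a point): middle of the pan's upper face, axes as the scale's; at x = +20 mm, y = 0 of the scale, 115 mm above the desk when empty; it sinks with the pan. The pan is a level plate 180 x 210 mm (x, y) with a rim 6 mm high and 4 mm wide all round, big enough for four bars side by side in two rows
- pointer (a point): tip of the black pointer, fixed to the pan and 40 mm above the pan's upper face, in front of the dial column; sinks with the pan
- marker (a joint): setting of the red marker on the dial column, in m: the sink of the pan (joint pan) at which the pointer stands level with it. It is already set (somewhere between 0.018 and 0.040) and stiff; do not move it
- marker_tip (a point): tip of the red marker on the dial column, beside the pointer's path; z is the height to compare with the pointer's
- clip: yellow transport clip, loose, 70 g, 29 x 56 x 79 mm (x, y, z), snapped over the scale's front rail, where it holds down the lever and so locks the pan. Origin: centre of its legs' underside; z up, y along the rail. Its grip block, 20 mm thick in x and 46 mm long in y, reaches from 47 to 79 mm above the origin. Two sprung ball catches hold it: pull straight up with 6 to 12 N; lifted 45 mm it is free
- valet: small brown leather dish fixed on the desk for the transport clip, outside 115 x 85 mm (x, y), rim 16 mm high, wall 5 mm, inner floor 5 mm above the desk. Origin: middle of the underside, z up
- jewel_tray: black leatherette tray fixed on the desk, 219 x 275 x 22 mm (x, y, z). Origin: middle of the underside. The flat floor, 5 mm above the desk, reaches from x = -99 to +66 mm and y = -127 to +127 mm; the strip from x = +66 to +99 mm is a raised ring roll (16 mm high); rim 22 mm high
- pad: dark blue flat desk pad, fixed, 290 x 236 mm (x, y), 4 mm thick, on which the silver bars lie at the start. Origin: middle of the underside
- loupe: small folding steel loupe lying on the desk near the front of the scale, 27 x 44 x 14 mm, origin: middle of the underside; a bystander
- bar_1: poured silver bar, loose, 84 x 34 x 20 mm (x, y, z; the sides taper slightly), about 0.45 kg (each a little different). Origin: middle of the underside, x along its length, z up. May be absent (None): five or six of the six are there
- bar_2: poured silver bar, loose, 84 x 34 x 20 mm (x, y, z; the sides taper slightly), about 0.45 kg (each a little different). Origin: middle of the underside, x along its length, z up. May be absent (None): five or six of the six are there
- bar_3: poured silver bar, loose, 84 x 34 x 20 mm (x, y, z; the sides taper slightly), about 0.45 kg (each a little different). Origin: middle of the underside, x along its length, z up. May be absent (None): five or six of the six are there
- bar_4: poured silver bar, loose, 84 x 34 x 20 mm (x, y, z; the sides taper slightly), about 0.45 kg (each a little different). Origin: middle of the underside, x along its length, z up. May be absent (None): five or six of the six are there
- bar_5: poured silver bar, loose, 84 x 34 x 20 mm (x, y, z; the sides taper slightly), about 0.45 kg (each a little different). Origin: middle of the underside, x along its length, z up. May be absent (None): five or six of the six are there
- bar_6: poured silver bar, loose, 84 x 34 x 20 mm (x, y, z; the sides taper slightly), about 0.45 kg (each a little different). Origin: middle of the underside, x along its length, z up. May be absent (None): five or six of the six are there
- jar_red: glass jar of red stones with a black cap, 39 mm wide, 43 mm high, behind and to the right of the scale; a bystander, origin: middle of the underside
- jar_blue: glass jar of blue stones with a black cap, 39 mm wide, 43 mm high, behind and to the right of the scale; a bystander, origin: middle of the underside
- jar_yellow: glass jar of yellow stones with a black cap, 39 mm wide, 43 mm high, behind and to the right of the scale; a bystander, origin: middle of the underside
There are look-alikes about, which are no part of the job. There is more than one size of the clip; the job needs the larger.

How it is judged:
By the outcome, as a careful person would: the job done as asked, in the order asked, and still so for the second after the job is handed in, with the robot touching nothing.
Of bar_1, bar_2, bar_3, bar_4, bar_5, bar_6 only 5 to 6 are there at a start; the rules pass over those that are not, and their reading is None.
At some moment in a run one of bar_1, bar_2, bar_3, bar_4, bar_5, bar_6 may be knocked a few centimetres aside while the robot is not near it.
Once in a run the grip may slacken for a moment while it holds something.
It also fails if it takes over 210 s, if anything falls off the work surface, if the arm or the gripper's body presses on something with over 40 N, if the wrist force passes 120 N, or if a joint passes its speed limit or range.

## Working session

There is one attempt and no reset: what is moved stays moved. The work goes in short steps, Python scripts to look and compute and a tool call to move; the robot and the scene stay as the last step left them, time stands still between calls to the robot, and variables do not carry over. Pictures are saved under pics/ and viewed, at most 14 in all, crops included, and the job is handed in when it is done.

Besides the shell and the picture viewer there is one more tool, called after ">>>" by a JSON object that holds its "fn" and its "kwargs". jog_arm: Moves the arm, as the interface text tells. Its arguments: {"type":"object","properties":{"series":{"type":"array","items":{"type":"object","properties":{"tx":{"type":"number"},"ty":{"type":"number"},"tz":{"type":"number"},"rx":{"type":"number"},"ry":{"type":"number"},"rz":{"type":"number"},"gripper":{"type":"number"}}}}},"required":["series"]}

```bash
ls; mkdir -p pics
cat > h.py <<'E'
import numpy as np, cv2
from station import env
def snap(n,f=None):
    im=env.snapshot(n); p=env.camera_params(n)
    if f: cv2.imwrite('pics/'+f,im[:,:,::-1])
    return im,p
def ray(p,u,v):
    f=240/np.tan(np.radians(p['vertical_fov'])/2)
    T=np.array(p['cam_to_world']); d=T[:3,:3]@np.array([(u-p['cx'])/f,-(v-p['cy'])/f,-1]); return T[:3,3],d
def onz(p,u,v,z):
    o,d=ray(p,u,v); return o+d*(z-o[2])/d[2]
def proj(p,X):
    f=240/np.tan(np.radians(p['vertical_fov'])/2)
    T=np.array(p['cam_to_world']); c=T[:3,:3].T@(np.array(X)-T[:3,3]); return p['cx']+f*c[0]/-c[2],p['cy']-f*c[1]/-c[2]
E
python3 - <<'E'
from h import *
np.set_printoptions(precision=1,suppress=True)
for n in ['top','scene']:
    im,p=snap(n,n+'0.png'); print(n,p)
print(env.observe())
E
```

```text
pics
top {'vertical_fov': 49.06383664899382, 'cx': 308.9596137604882, 'cy': 239.7578400530406, 'cam_to_world': array([[  -0. ,    1. ,   -0.2,  363.4],
       [  -1. ,   -0. ,   -0. ,  -69.4],
       [  -0. ,    0.2,    1. , 1358.9],
       [   0. ,    0. ,    0. ,    1. ]])}
scene {'vertical_fov': 48.45360233876334, 'cx': 320.20132496480795, 'cy': 229.5688545863529, 'cam_to_world': array([[    0.8,     0.3,    -0.4,   -33. ],
       [   -0.5,     0.5,    -0.7, -1005.9],
       [   -0. ,     0.8,     0.6,   883.2],
       [    0. ,     0. ,     0. ,     1. ]])}
{'time': 0.1, 'q': array([ 1.1,  0.4,  1.7, -0. ,  1.1, -0.1]), 'dq': array([ 0.,  0., -0.,  0.,  0., -0.]), 'joint_torque': array([  0. , -50.7, -29.2,  -0. ,   0. ,   0. ]), 'tcp_pos': array([229.5, 499.5, 219.2]), 'eef_rot': array([-3.1, -0. ,  2.7]), 'wrist_force': array([ 0.2, -1.1, -1.3]), 'wrist_torque': array([-0., -0., -0.]), 'gripper_force': 0.0, 'width': 85.67012856685658}
```

View pics/top0.png

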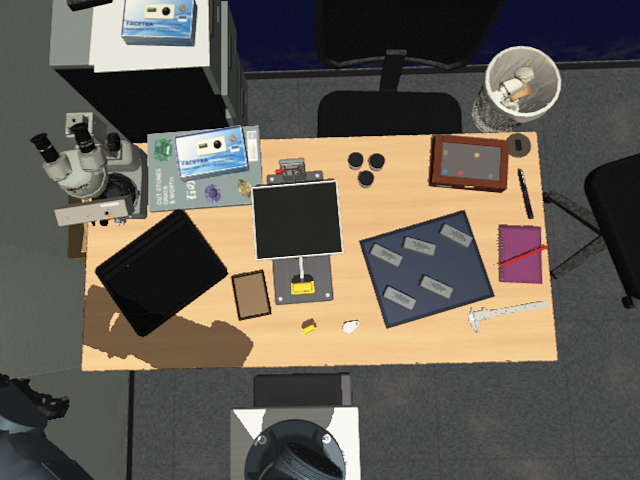

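View pics/scene0.png

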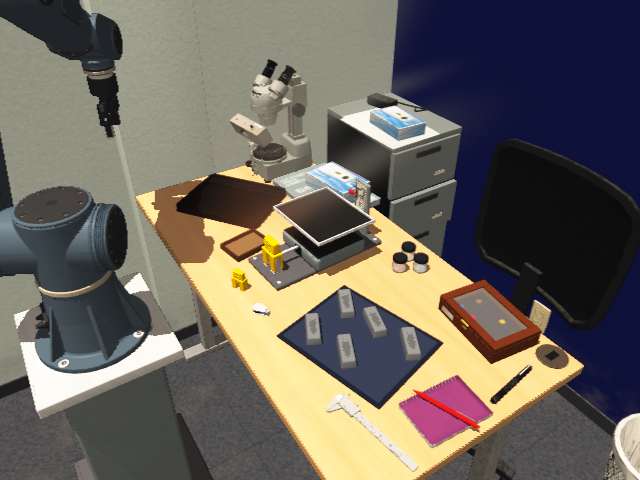

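Top view: five bars on the pad at (386,254), (419,246), (456,234), (399,297) and (435,287). The tray is at (162,272), the valet at (251,295) and the scale pan at (298,220). There are two yellow clips: a large one on the rail at (303,286) and a small loose one on the desk at (308,326). The one on the rail fits. The white bit at (351,326) is the loupe.

```bash
cat >> h.py <<'E'
def rects(mask,p,z,amin,amax):
    out=[]
    for c in cv2.findContours(mask.astype(np.uint8),cv2.RETR_EXTERNAL,cv2.CHAIN_APPROX_NONE)[0]:
        if amin<cv2.contourArea(c)<amax:
            w=np.array([onz(p,u,v,z)[:2] for u,v in c[:,0]],np.float32)
            r=cv2.minAreaRect(w); a=r[2]
            if r[1][0]<r[1][1]: a+=90
            out.append((np.round(r[0],1),np.round(sorted(r[1]),1),round((a+90)%180-90,1),c[:,0].mean(0).round(0)))
    return out
def bars(im,p,z=24):
    hsv=cv2.cvtColor(im,cv2.COLOR_RGB2HSV)
    m=(hsv[...,1]<70)&(hsv[...,2]>90)
    return rects(cv2.morphologyEx(m.astype(np.uint8),cv2.MORPH_OPEN,np.ones((3,3))),p,z,300,1500)
E
python3 - <<'E'
from h import *
im=cv2.imread('pics/top0.png')[:,:,::-1].copy(); p=env.camera_params('top'); ps=env.camera_params('scene')
hsv=cv2.cvtColor(im,cv2.COLOR_RGB2HSV);
for r in bars(im,p): print('bar',r)
y=(hsv[...,0]>20)&(hsv[...,0]<32)&(hsv[...,1]>200)&(hsv[...,2]>150)
for r in rects(y,p,80,20,1500): print('yel',r)
dark=hsv[...,2]<45; m=dark.copy(); m[:,230:]=0; m[:200]=0;
for r in rects(cv2.morphologyEx(m.astype(np.uint8),cv2.MORPH_OPEN,np.ones((5,5))),p,22,2000,20000): print('tray',r)
m=dark.copy(); m[:170]=0;m[262:]=0;m[:,:245]=0;m[:,350:]=0
for r in rects(m,p,121,2000,20000): print('pan',r)
for u,v in [(233,276),(262,270),(272,313),(240,320)]: print('valet',onz(p,u,v,16).round(0))
for u,v in [(274,256),(332,256),(333,301),(277,304)]: print('foot',onz(p,u,v,8).round(0))
for u,v in [(97,273),(180,211),(228,268),(142,336)]: print('tray',onz(p,u,v,22).round(0))
print('loupe',onz(p,351,326,10).round(0))
a=cv2.resize(im[160:340,230:370],None,fx=3,fy=3,interpolation=2); 
s=cv2.imread('pics/scene0.png')[:,:,::-1]; b=cv2.resize(s[165:300,220:390],(680,540),interpolation=2)
b=cv2.resize(b,(380,540)) if 0 else b[:,300:680]
cv2.imwrite('pics/crop0.png',np.hstack([a[:540],b])[:,:800,::-1])
E
```

```text
bar (array([ 366.6, -543.3]), array([ 55.3, 202.2]), -84.9, array([505., 312.]))
bar (array([ 443.4, -366.8]), array([30.2, 79.7]), 63.7, array([436., 287.]))
bar (array([ 527.7, -244.2]), array([30.3, 80.2]), 62.4, array([386., 255.]))
bar (array([ 548.5, -330. ]), array([30. , 79.9]), 72.3, array([420., 246.]))
bar (array([ 574. , -424.3]), array([29.4, 78.8]), 61.0, array([456., 235.]))
bar (array([651.2, 519.8]), array([ 63.8, 190.6]), -82.8, array([ 93., 213.]))
bar (array([776.4, 435.8]), array([ 83. , 148.3]), 26.8, array([126., 165.]))
bar (array([896.6, 563.2]), array([73.1, 82.7]), 2.4, array([ 78., 124.]))
bar (array([1110.2,  172.2]), array([ 16.7, 276.4]), 0.1, array([224.,  48.]))
tray (array([120. , 624.7]), array([164.9, 318.4]), 20.6, array([ 40., 425.]))
tray (array([499.3, 334. ]), array([219.6, 274.4]), -54.1, array([159., 271.]))
pan (array([605.9, -20.7]), array([168.8, 198.9]), -86.7, array([296., 220.]))
valet [484. 149.  16.]
valet [498.  74.  16.]
valet [388.  50.  16.]
valet [372. 131.  16.]
foot [534.  44.   8.]
foot [ 530. -106.    8.]
foot [ 415. -106.    8.]
foot [410.  38.   8.]
tray [500. 498.  22.]
tray [657. 286.  22.]
tray [504. 161.  22.]
tray [338. 378.  22.]
loupe [ 351. -149.   10.]
```

View pics/crop0.png

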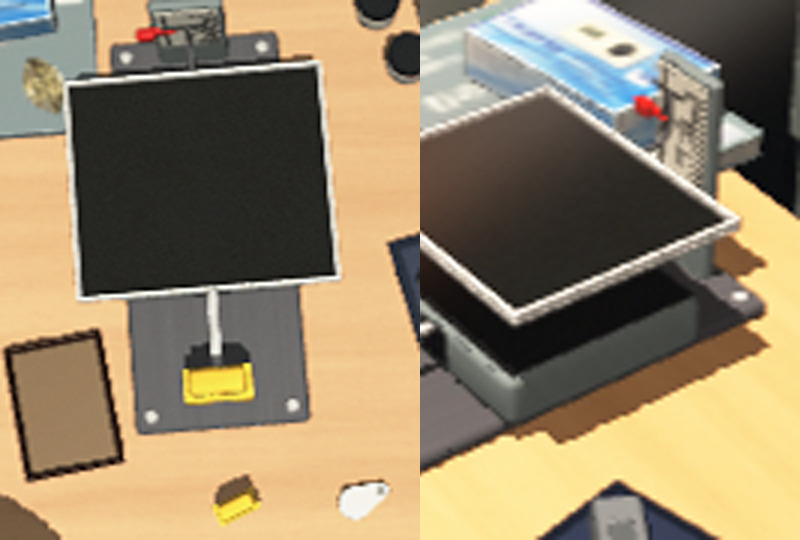

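The crop confirms it: the large yellow clip is on the rail under the lever (crop 218,384), and the small loose one at (236,500) is the look-alike. Next I'll compute the clip position and the fifth bar.

```bash
cat >> h.py <<'E'
def plan(x,y,z,ay,off=(0,0)):
    """tool-frame shifts (cm) after turning so that tool y lies at world angle ay (deg)"""
    s=env.observe(); P=s['tcp_pos']; yaw=np.degrees(s['eef_rot'][2]); cur=yaw-90
    d=(ay-cur+90)%180-90; rz=-d
    a=np.radians(cur+d); ty=np.array([np.cos(a),np.sin(a)]); tx=np.array([-ty[1],ty[0]])
    # tool x = z-rot: tool x at yaw = ay+90
    D=np.array([x,y])-P[:2]
    print('rz %.1f tx %.2f ty %.2f tz %.2f'%(rz,D@tx/10,D@ty/10,(P[2]-z)/10),'| now',P.round(1),'ay %.1f'%cur,'F',s['wrist_force'].round(1),'w %.1f gf %.1f t %.1f'%(s['width'],s['gripper_force'],s['time']))
E
python3 - <<'E'
from h import *
im=cv2.imread('pics/top0.png')[:,:,::-1].copy(); p=env.camera_params('top')
hsv=cv2.cvtColor(im,cv2.COLOR_RGB2HSV)
m=((hsv[...,0]>18)&(hsv[...,0]<34)&(hsv[...,1]>190)&(hsv[...,2]>170)); m[:265]=0;m[:,:285]=0;m[:,320:]=0;m[300:]=0
for r in rects(m,p,93,20,1500): print('clip',r)
m=((hsv[...,1]<70)&(hsv[...,2]>75)); m[:280]=0;m[318:]=0;m[:,:376]=0;m[:,420:]=0
for r in rects(m,p,24,100,2500): print('bar',r)
print('crop clip',onz(p,230+218/3,160+384/3,93))
print([im[297,399],im[287,435]])
ps=env.camera_params('scene')
for X in [(446,-30,93),(446,-30,14)]: print(proj(ps,X),proj(p,X))
plan(446,-30,160,3)
E
```

```text
bar (array([ 416.7, -268.4]), array([ 92.7, 108.2]), 88.6, array([399., 297.]))
crop clip [444.11120791 -31.47237129  93.        ]
[array([125, 127, 124], dtype=uint8), array([126, 128, 124], dtype=uint8)]
(np.float64(271.4053493335073), np.float64(241.37409190031343)) (np.float64(302.0381744003716), np.float64(287.22726701247774))
(np.float64(273.00147524645575), np.float64(265.96545765259435)) (np.float64(303.04324287654623), np.float64(289.22871576247405))
rz 62.3 tx -54.01 ty 18.85 tz 5.92 | now [229.5 499.5 219.2] ay 65.3 F [ 0.2 -1.1 -1.3] w 85.7 gf 0.0 t 0.1
```

>>> {"fn": "jog_arm", "kwargs": {"series": [{"rz": 10.4}, {"rz": 10.4}, {"rz": 10.4}, {"rz": 10.4}, {"rz": 10.4}]}}

```text
schema error: expected keys tx, ty, tz, rx, ry, rz, gripper
```

>>> {"fn": "jog_arm", "kwargs": {"series": [{"rz": 10.3}, {"tx": -4.5, "ty": 1.5}, {"tx": -4.5, "ty": 1.5}, {"tx": -4.5, "ty": 1.5}, {"tx": -4.5, "ty": 1.5}]}}

```text
schema error: expected keys tx, ty, tz, rx, ry, rz, gripper
```

>>> {"fn": "jog_arm", "kwargs": {"series": [{"tx": -4.5, "ty": 1.5}, {"tx": -4.5, "ty": 1.5}, {"tx": -4.5, "ty": 1.5}, {"tx": -4.5, "ty": 1.5}, {"tx": -4.5, "ty": 1.5}]}}

```text
schema error: expected keys tx, ty, tz, rx, ry, rz, gripper
```

>>> {"fn": "jog_arm", "kwargs": {"series": [{"tx": -4, "ty": 1.5}, {"tx": -3, "ty": 1}, {"gripper": 0.3}, {"gripper": 0.3}, {"gripper": 0.3}]}}

```text
schema error: expected keys tx, ty, tz, rx, ry, rz, gripper
```

Run:
```python
from h import *
im,p=snap('wrist','w1.png'); plan(445,-30.5,160,3)
print(np.array(p['cam_to_world']).round(2),p['vertical_fov'])
print('clip',proj(p,(445,-30.5,93)))
```

```text
rz 62.3 tx -54.06 ty 18.74 tz 5.93 | now [229.5 499.5 219.3] ay 65.3 F [-0.2  0.2 -1.1] w 85.5 gf 0.0 t 0.1
[[ 4.2000e-01 -8.7000e-01 -2.6000e-01  1.6249e+02]
 [ 9.1000e-01  4.0000e-01  1.2000e-01  5.3085e+02]
 [-0.0000e+00 -2.9000e-01  9.6000e-01  3.7359e+02]
 [ 0.0000e+00  0.0000e+00  0.0000e+00  1.0000e+00]] 69.71071120664537
clip (np.float64(-1.87871253164775), np.float64(562.2006773342121))
```

View pics/w1.png

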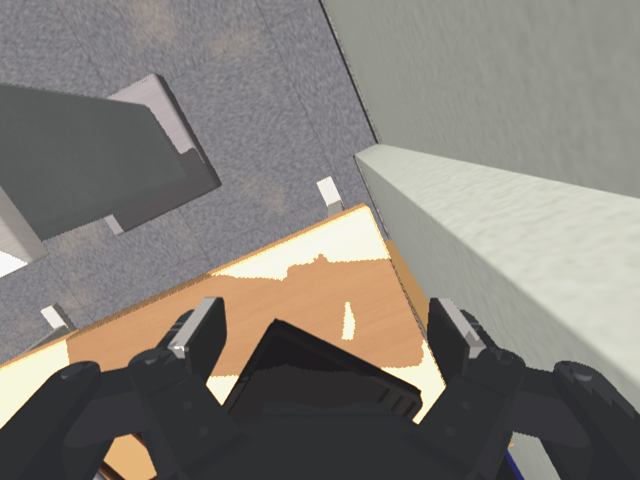

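The move was refused because every key is required. This picture is from the start pose, with the tray corner at (275,320) and the fingers at the bottom. Resending the move.

>>> {"fn": "jog_arm", "kwargs": {"series": [{"tx": 0, "ty": 0, "tz": 0, "rx": 0, "ry": 0, "rz": 10.4, "gripper": 0}, {"tx": 0, "ty": 0, "tz": 0, "rx": 0, "ry": 0, "rz": 10.4, "gripper": 0}, {"tx": 0, "ty": 0, "tz": 0, "rx": 0, "ry": 0, "rz": 10.4, "gripper": 0}, {"tx": 0, "ty": 0, "tz": 0, "rx": 0, "ry": 0, "rz": 10.4, "gripper": 0}, {"tx": 0, "ty": 0, "tz": 0, "rx": 0, "ry": 0, "rz": 10.4, "gripper": 0}]}}

```text
time: 0.78
tcp_pos: [229.6, 499.6, 219.5]
eef_rot: [-3.141, 0.0, 1.797]
wrist_force: [0.3, 0.1, -0.5]
width: 85.7
gripper_force: 0.0
```

>>> {"fn": "jog_arm", "kwargs": {"series": [{"tx": 0, "ty": 0, "tz": 0, "rx": 0, "ry": 0, "rz": 10.3, "gripper": 0}, {"tx": -4.5, "ty": 1.5, "tz": 0, "rx": 0, "ry": 0, "rz": 0, "gripper": 0}, {"tx": -4.5, "ty": 1.5, "tz": 0, "rx": 0, "ry": 0, "rz": 0, "gripper": 0}, {"tx": -4.5, "ty": 1.5, "tz": 0, "rx": 0, "ry": 0, "rz": 0, "gripper": 0}, {"tx": -4.5, "ty": 1.5, "tz": 0, "rx": 0, "ry": 0, "rz": 0, "gripper": 0}]}}

```text
time: 1.4
tcp_pos: [299.3, 321.7, 219.6]
eef_rot: [-3.142, 0.0, 1.624]
wrist_force: [0.3, -0.8, -0.2]
width: 85.3
gripper_force: 0.0
```

>>> {"fn": "jog_arm", "kwargs": {"series": [{"tx": -4.5, "ty": 1.5, "tz": 0, "rx": 0, "ry": 0, "rz": 0, "gripper": 0.2}, {"tx": -4.5, "ty": 1.5, "tz": 0, "rx": 0, "ry": 0, "rz": 0, "gripper": 0.3}, {"tx": -4.5, "ty": 1.5, "tz": 0, "rx": 0, "ry": 0, "rz": 0, "gripper": 0.3}, {"tx": -4.5, "ty": 1.5, "tz": 0, "rx": 0, "ry": 0, "rz": 0, "gripper": 0.3}, {"tx": -4.5, "ty": 1.5, "tz": 0, "rx": 0, "ry": 0, "rz": 0, "gripper": 0.3}]}}

```text
time: 2.02
tcp_pos: [386.1, 100.9, 219.7]
eef_rot: [3.141, -0.0, 1.624]
wrist_force: [0.4, 0.9, 0.1]
width: 59.7
gripper_force: 0.0
```

Run:
```python
from h import *
plan(445,-30.5,160,3); print(env.observe()['q'])
```

```text
rz 0.0 tx -13.43 ty 5.20 tz 5.97 | now [386.1 100.9 219.7] ay 3.0 F [0.4 0.9 0.1] w 59.7 gf 0.0 t 2.0
[1.38850593e-01 6.89934329e-02 2.01001629e+00 2.89832359e-05
 1.06236664e+00 8.61259641e-02]
```

>>> {"fn": "jog_arm", "kwargs": {"series": [{"tx": -4.5, "ty": 1.7, "tz": 0, "rx": 0, "ry": 0, "rz": 0, "gripper": 0.3}, {"tx": -4.5, "ty": 1.7, "tz": 0, "rx": 0, "ry": 0, "rz": 0, "gripper": 0.3}, {"tx": -4.4, "ty": 1.8, "tz": 0, "rx": 0, "ry": 0, "rz": 0, "gripper": 0.3}, {"tx": 0, "ty": 0, "tz": 3, "rx": 0, "ry": 0, "rz": 0, "gripper": 0.3}, {"tx": 0, "ty": 0, "tz": 0, "rx": 0, "ry": 0, "rz": 0, "gripper": 0.3}]}}

```text
time: 2.65
tcp_pos: [443.6, -28.8, 188.2]
eef_rot: [-3.138, -0.001, 1.623]
wrist_force: [-0.8, -0.7, 0.3]
width: 60.1
gripper_force: 0.0
```

Run:
```python
from h import *
im,p=snap('wrist','w2.png'); plan(445,-30.5,160,3)
print('clip',proj(p,(445,-30.5,93)))
hsv=cv2.cvtColor(im,cv2.COLOR_RGB2HSV)
m=((hsv[...,0]>18)&(hsv[...,0]<34)&(hsv[...,1]>190)&(hsv[...,2]>140))
for r in rects(m,p,93,100,90000): print(r)
```

```text
rz 0.0 tx -0.20 ty 0.07 tz 2.95 | now [444.2 -28.5 189.5] ay 3.0 F [-0.7  0.3  0.7] w 60.1 gf 0.0 t 2.7
clip (np.float64(326.92121248354766), np.float64(237.49758771553627))
(array([361.5, -24.7]), array([19.6, 30.5]), -64.3, array([218., 225.]))
(array([445.1, -25.5]), array([25.3, 56.6]), -87.0, array([327., 228.]))
```

View pics/w2.png

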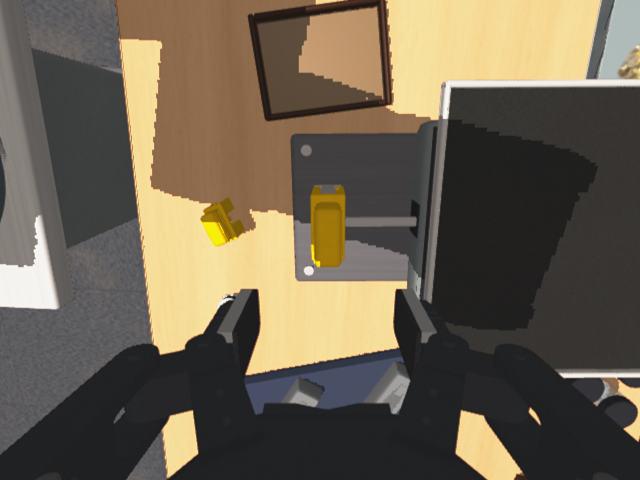

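The clip block is at (327,232), with the lever running from it to the pan, the valet at (320,60) and the small clip at (222,225). The positions agree, so I'll descend and grip.

>>> {"fn": "jog_arm", "kwargs": {"series": [{"tx": -0.1, "ty": 0.1, "tz": 4, "rx": 0, "ry": 0, "rz": 0, "gripper": 0.3}, {"tx": 0, "ty": 0, "tz": 3, "rx": 0, "ry": 0, "rz": 0, "gripper": 0.3}, {"tx": 0, "ty": 0, "tz": 2.8, "rx": 0, "ry": 0, "rz": 0, "gripper": 0.3}, {"tx": 0, "ty": 0, "tz": 0, "rx": 0, "ry": 0, "rz": 0, "gripper": 0.8}, {"tx": 0, "ty": 0, "tz": 0, "rx": 0, "ry": 0, "rz": 0, "gripper": 1}]}}

```text
time: 3.32
tcp_pos: [446.7, -29.4, 93.2]
eef_rot: [3.14, 0.0, 1.624]
wrist_force: [0.5, -0.0, -0.2]
width: 24.0
gripper_force: 0.0
```

>>> {"fn": "jog_arm", "kwargs": {"series": [{"tx": 0, "ty": 0, "tz": 0, "rx": 0, "ry": 0, "rz": 0, "gripper": 1}, {"tx": 0, "ty": 0, "tz": 0, "rx": 0, "ry": 0, "rz": 0, "gripper": 1}, {"tx": 0, "ty": 0, "tz": 0, "rx": 0, "ry": 0, "rz": 0, "gripper": 1}]}}

```text
time: 3.7
tcp_pos: [446.0, -29.7, 92.1]
eef_rot: [3.141, 0.0, 1.623]
wrist_force: [-1.2, -0.1, -0.8]
width: 0.2
gripper_force: 0.0
```

Run:
```python
from h import *
im,p=snap('wrist'); s,ps=snap('scene')
b=cv2.resize(s[180:300,210:350],(700,600),interpolation=2)
cv2.imwrite('pics/c3.png',b[:,:,::-1]); print(proj(p,(445,-30,93)))
cv2.imwrite('pics/w3.png',im[:,:,::-1])
```

```text
(np.float64(323.59925453218597), np.float64(292.36012575122027))
```

View pics/c3.png

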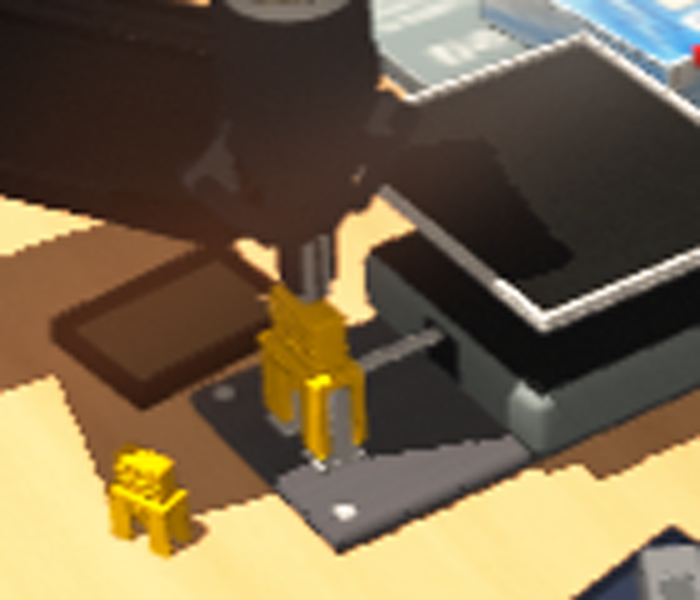

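View pics/w3.png

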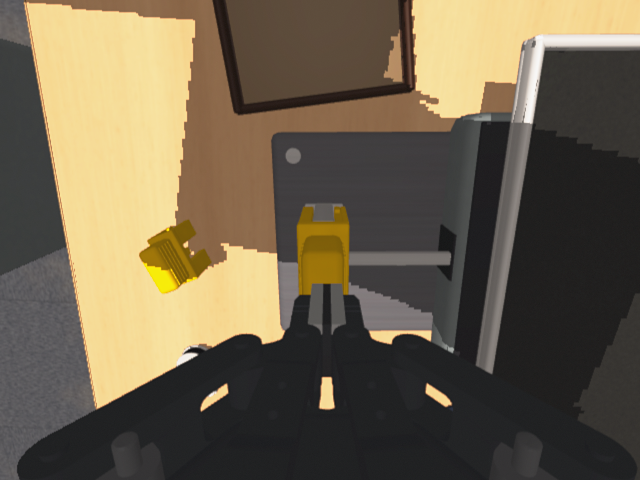

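Run:
```python
from h import *
p=env.camera_params('top'); ps=env.camera_params('scene'); pw=env.camera_params('wrist')
def tri(L):
    A=np.zeros((3,3));b=np.zeros(3)
    for o,d in L:
        d=d/np.linalg.norm(d);M=np.eye(3)-np.outer(d,d);A+=M;b+=M@o
    return np.linalg.solve(A,b)
print('block top mid', tri([ray(p,302.5,287),ray(ps,210+305/5,180+303/5)]))
# right-rear screw-side end etc: wrist far leg end top (323,213)
for X in [(446,-29.7,67),(446,-29.7,92)]: print(X,'scene crop',(np.array(proj(ps,X))-[210,180])*5,'wrist',proj(pw,X))
for z in [93,80,70,60]: print(z,onz(pw,323,237,z),onz(pw,323,292,z), onz(p,302.5,287,z))
```

```text
block top mid [445.52911513 -30.87520697  96.25727185]
(446, -29.7, 67) scene crop [309.43049491 347.94426692] wrist (np.float64(325.8383070813051), np.float64(271.4205032648681))
(446, -29.7, 92) scene crop [306.84683685 308.18126314] wrist (np.float64(325.76917733471436), np.float64(291.08965890398497))
93 [443.26297504  -1.75464716  93.        ] [444.65206785 -29.77443168  93.        ] [446.51860145 -31.12145607  93.        ]
80 [443.33854414  -5.70434393  80.        ] [444.8455682  -36.10295307  80.        ] [447.37264832 -30.72808118  80.        ]
70 [443.39667422  -8.74257221  70.        ] [444.99441462 -40.97104644  70.        ] [448.02960744 -30.4254851   70.        ]
60 [443.4548043  -11.78080049  60.        ] [445.14326105 -45.83913982  60.        ] [448.68656657 -30.12288903  60.        ]
```

>>> {"fn": "jog_arm", "kwargs": {"series": [{"tx": 0, "ty": 0, "tz": 0.2, "rx": 0, "ry": 0, "rz": 0, "gripper": 1}, {"tx": 0, "ty": 0, "tz": 0, "rx": 0, "ry": 0, "rz": 0, "gripper": 1}]}}

```text
time: 4.05
tcp_pos: [445.7, -29.6, 89.5]
eef_rot: [-3.141, -0.0, 1.623]
wrist_force: [1.0, 0.4, -0.1]
width: -0.1
gripper_force: 0.0
```

>>> {"fn": "jog_arm", "kwargs": {"series": [{"tx": 0, "ty": 0, "tz": 0.2, "rx": 0, "ry": 0, "rz": 0, "gripper": 1}, {"tx": 0, "ty": 0, "tz": 0, "rx": 0, "ry": 0, "rz": 0, "gripper": 1}]}}

```text
time: 4.3
tcp_pos: [446.7, -29.6, 88.9]
eef_rot: [3.14, 0.0, 1.623]
wrist_force: [-2.6, 2.5, 19.0]
width: -0.1
gripper_force: 9.1
```

Contact with the block top came at TCP z ≈ 89, so the first close went shut above the block. I'll open and go 22 mm deeper relative to that contact.

>>> {"fn": "jog_arm", "kwargs": {"series": [{"tx": 0, "ty": 0, "tz": -1.5, "rx": 0, "ry": 0, "rz": 0, "gripper": 0.3}, {"tx": 0, "ty": 0, "tz": 0, "rx": 0, "ry": 0, "rz": 0, "gripper": 0.3}, {"tx": 0, "ty": 0, "tz": 0, "rx": 0, "ry": 0, "rz": 0, "gripper": 0.3}, {"tx": 0, "ty": 0, "tz": 0, "rx": 0, "ry": 0, "rz": 0, "gripper": 0.3}, {"tx": 0, "ty": 0, "tz": 0, "rx": 0, "ry": 0, "rz": 0, "gripper": 0.3}]}}

```text
time: 4.92
tcp_pos: [445.7, -29.6, 102.4]
eef_rot: [-3.141, -0.0, 1.623]
wrist_force: [0.1, -1.0, 0.0]
width: 60.0
gripper_force: 0.0
```

>>> {"fn": "jog_arm", "kwargs": {"series": [{"tx": 0, "ty": 0, "tz": 1.5, "rx": 0, "ry": 0, "rz": 0, "gripper": 0.3}, {"tx": 0, "ty": 0, "tz": 1.3, "rx": 0, "ry": 0, "rz": 0, "gripper": 0.3}, {"tx": 0, "ty": 0, "tz": 1, "rx": 0, "ry": 0, "rz": 0, "gripper": 0.3}, {"tx": 0, "ty": 0, "tz": 0, "rx": 0, "ry": 0, "rz": 0, "gripper": 0.3}]}}

```text
time: 5.42
tcp_pos: [445.3, -29.5, 63.7]
eef_rot: [-3.14, -0.0, 1.623]
wrist_force: [-1.0, -0.5, 0.6]
width: 59.9
gripper_force: 0.0
```

>>> {"fn": "jog_arm", "kwargs": {"series": [{"tx": 0, "ty": 0, "tz": 0, "rx": 0, "ry": 0, "rz": 0, "gripper": 0.8}, {"tx": 0, "ty": 0, "tz": 0, "rx": 0, "ry": 0, "rz": 0, "gripper": 1}, {"tx": 0, "ty": 0, "tz": 0, "rx": 0, "ry": 0, "rz": 0, "gripper": 1}, {"tx": 0, "ty": 0, "tz": 0, "rx": 0, "ry": 0, "rz": 0, "gripper": 1}]}}

```text
time: 5.92
tcp_pos: [445.7, -29.6, 65.2]
eef_rot: [-3.141, 0.0, 1.624]
wrist_force: [-2.6, -0.8, 5.4]
width: 19.0
gripper_force: 58.5
```

Gripped at 19 mm with 58 N. Now I'll pull straight up.

>>> {"fn": "jog_arm", "kwargs": {"series": [{"tx": 0, "ty": 0, "tz": -0.5, "rx": 0, "ry": 0, "rz": 0, "gripper": 1}, {"tx": 0, "ty": 0, "tz": -0.5, "rx": 0, "ry": 0, "rz": 0, "gripper": 1}, {"tx": 0, "ty": 0, "tz": -1, "rx": 0, "ry": 0, "rz": 0, "gripper": 1}, {"tx": 0, "ty": 0, "tz": -1.5, "rx": 0, "ry": 0, "rz": 0, "gripper": 1}, {"tx": 0, "ty": 0, "tz": -1.5, "rx": 0, "ry": 0, "rz": 0, "gripper": 1}]}}

```text
time: 6.55
tcp_pos: [446.0, -29.6, 116.2]
eef_rot: [3.141, 0.0, 1.624]
wrist_force: [0.6, 0.2, -0.2]
width: 18.6
gripper_force: 59.9
```

>>> {"fn": "jog_arm", "kwargs": {"series": [{"tx": 0, "ty": 0, "tz": -2, "rx": 0, "ry": 0, "rz": 0, "gripper": 1}, {"tx": 0, "ty": 0, "tz": -2, "rx": 0, "ry": 0, "rz": 0, "gripper": 1}, {"tx": 0, "ty": 0, "tz": 0, "rx": 0, "ry": 0, "rz": 0, "gripper": 1}]}}

```text
time: 6.92
tcp_pos: [446.6, -29.7, 156.4]
eef_rot: [3.138, 0.001, 1.623]
wrist_force: [-0.7, -0.7, -1.2]
width: 18.6
gripper_force: 60.0
```

Run:
```python
from h import *
s,ps=snap('scene'); t,p=snap('top'); plan(435,101,65,10.7)
cv2.imwrite('pics/c4.png',np.hstack([cv2.resize(s[180:300,210:350],(420,360),interpolation=2),cv2.resize(t[240:340,225:330],(378,360),interpolation=2)])[:,:,::-1])
```

```text
rz -7.7 tx 13.03 ty 1.38 tz 8.97 | now [445.7 -29.6 154.7] ay 3.0 F [-0.2 -0.9  0.1] w 18.8 gf 60.0 t 7.0
```

View pics/c4.png

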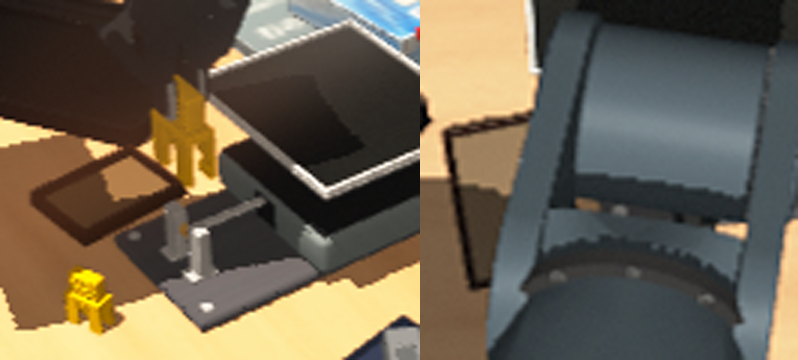

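The clip is free of the rail (scene crop 185,130), and the lever and rail stand bare. Next, over to the valet.

>>> {"fn": "jog_arm", "kwargs": {"series": [{"tx": 0, "ty": 0, "tz": 0, "rx": 0, "ry": 0, "rz": -7.7, "gripper": 1}, {"tx": 4.5, "ty": 0.5, "tz": 0, "rx": 0, "ry": 0, "rz": 0, "gripper": 1}, {"tx": 4.5, "ty": 0.5, "tz": 0, "rx": 0, "ry": 0, "rz": 0, "gripper": 1}, {"tx": 4.0, "ty": 0.4, "tz": 2, "rx": 0, "ry": 0, "rz": 0, "gripper": 1}, {"tx": 0, "ty": 0, "tz": 3, "rx": 0, "ry": 0, "rz": 0, "gripper": 1}]}}

```text
time: 7.65
tcp_pos: [435.1, 102.8, 103.9]
eef_rot: [3.141, -0.0, 1.761]
wrist_force: [0.5, 0.1, -1.0]
width: 19.0
gripper_force: 60.0
```

>>> {"fn": "jog_arm", "kwargs": {"series": [{"tx": 0, "ty": 0, "tz": 2.4, "rx": 0, "ry": 0, "rz": 0, "gripper": 1}, {"tx": 0, "ty": 0, "tz": 1, "rx": 0, "ry": 0, "rz": 0, "gripper": 1}, {"tx": 0, "ty": 0, "tz": 0.4, "rx": 0, "ry": 0, "rz": 0, "gripper": 1}, {"tx": 0, "ty": 0, "tz": 0, "rx": 0, "ry": 0, "rz": 0, "gripper": 1}]}}

```text
time: 8.15
tcp_pos: [435.6, 100.6, 67.0]
eef_rot: [3.141, 0.0, 1.758]
wrist_force: [-0.4, 0.2, -0.4]
width: 18.7
gripper_force: 59.9
```

Run:
```python
from h import *
plan(435,101,57,10.7)
```

```text
rz 0.0 tx 0.05 ty -0.05 tz 1.00 | now [435.6 100.6  67. ] ay 10.7 F [-0.4  0.2 -0.4] w 18.7 gf 59.9 t 8.2
```

>>> {"fn": "jog_arm", "kwargs": {"series": [{"tx": 0, "ty": 0, "tz": 0.4, "rx": 0, "ry": 0, "rz": 0, "gripper": 1}, {"tx": 0, "ty": 0, "tz": 0.2, "rx": 0, "ry": 0, "rz": 0, "gripper": 1}]}}

```text
time: 8.4
tcp_pos: [435.5, 100.7, 60.8]
eef_rot: [3.141, 0.0, 1.758]
wrist_force: [-0.1, 0.2, -0.9]
width: 18.9
gripper_force: 59.9
```

>>> {"fn": "jog_arm", "kwargs": {"series": [{"tx": 0, "ty": 0, "tz": 0.2, "rx": 0, "ry": 0, "rz": 0, "gripper": 1}, {"tx": 0, "ty": 0, "tz": 0, "rx": 0, "ry": 0, "rz": 0, "gripper": 1}]}}

```text
time: 8.65
tcp_pos: [435.3, 100.7, 58.6]
eef_rot: [-3.141, -0.0, 1.758]
wrist_force: [-0.1, -0.4, -0.6]
width: 18.6
gripper_force: 59.9
```

>>> {"fn": "jog_arm", "kwargs": {"series": [{"tx": 0, "ty": 0, "tz": 0.2, "rx": 0, "ry": 0, "rz": 0, "gripper": 1}, {"tx": 0, "ty": 0, "tz": 0, "rx": 0, "ry": 0, "rz": 0, "gripper": 1}]}}

```text
time: 8.9
tcp_pos: [435.3, 100.7, 56.6]
eef_rot: [-3.141, 0.0, 1.758]
wrist_force: [-0.3, 0.1, -0.0]
width: 19.2
gripper_force: 38.7
```

>>> {"fn": "jog_arm", "kwargs": {"series": [{"tx": 0, "ty": 0, "tz": 0.1, "rx": 0, "ry": 0, "rz": 0, "gripper": 1}, {"tx": 0, "ty": 0, "tz": 0, "rx": 0, "ry": 0, "rz": 0, "gripper": 1}]}}

```text
time: 9.15
tcp_pos: [435.4, 100.7, 55.6]
eef_rot: [-3.142, 0.0, 1.758]
wrist_force: [0.2, 0.6, -0.1]
width: 18.8
gripper_force: 64.1
```

>>> {"fn": "jog_arm", "kwargs": {"series": [{"tx": 0, "ty": 0, "tz": 0.2, "rx": 0, "ry": 0, "rz": 0, "gripper": 1}, {"tx": 0, "ty": 0, "tz": 0, "rx": 0, "ry": 0, "rz": 0, "gripper": 1}]}}

```text
time: 9.4
tcp_pos: [435.3, 100.7, 53.5]
eef_rot: [-3.141, -0.0, 1.758]
wrist_force: [-0.2, 0.6, -0.4]
width: 18.4
gripper_force: 64.1
```

>>> {"fn": "jog_arm", "kwargs": {"series": [{"tx": 0, "ty": 0, "tz": 0.2, "rx": 0, "ry": 0, "rz": 0, "gripper": 1}, {"tx": 0, "ty": 0, "tz": 0, "rx": 0, "ry": 0, "rz": 0, "gripper": 1}]}}

```text
time: 9.65
tcp_pos: [435.3, 100.7, 51.6]
eef_rot: [-3.141, -0.0, 1.758]
wrist_force: [-0.3, -0.5, -1.2]
width: 18.9
gripper_force: 64.1
```

>>> {"fn": "jog_arm", "kwargs": {"series": [{"tx": 0, "ty": 0, "tz": 0.2, "rx": 0, "ry": 0, "rz": 0, "gripper": 1}, {"tx": 0, "ty": 0, "tz": 0, "rx": 0, "ry": 0, "rz": 0, "gripper": 1}]}}

```text
time: 9.9
tcp_pos: [435.3, 100.7, 49.6]
eef_rot: [-3.141, -0.0, 1.758]
wrist_force: [-0.2, -0.6, -0.5]
width: 18.7
gripper_force: 64.1
```

Run:
```python
from h import *
s,ps=snap('scene'); w,pw=snap('wrist'); plan(435,101,57,10.7)
cv2.imwrite('pics/c5.png',np.hstack([cv2.resize(s[200:280,190:310],(450,300),interpolation=2),cv2.resize(w[140:440,160:480],(320,300))])[:,:,::-1])
```

```text
rz 0.0 tx 0.03 ty -0.03 tz -0.73 | now [435.4 100.7  49.7] ay 10.7 F [ 0.5 -0.7  0.3] w 19.1 gf 64.1 t 10.0
```

View pics/c5.png

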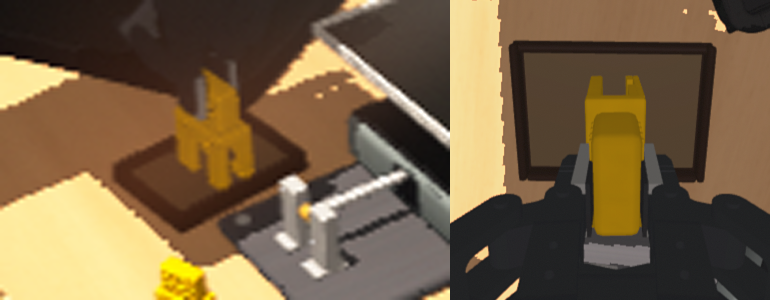

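>>> {"fn": "jog_arm", "kwargs": {"series": [{"tx": 0, "ty": 0, "tz": 0.2, "rx": 0, "ry": 0, "rz": 0, "gripper": 1}, {"tx": 0, "ty": 0, "tz": 0, "rx": 0, "ry": 0, "rz": 0, "gripper": 1}]}}

```text
time: 10.25
tcp_pos: [435.7, 100.8, 48.7]
eef_rot: [3.141, 0.0, 1.758]
wrist_force: [-5.2, -1.8, 20.9]
width: 18.8
gripper_force: 67.4
```

>>> {"fn": "jog_arm", "kwargs": {"series": [{"tx": 0, "ty": 0, "tz": 0.2, "rx": 0, "ry": 0, "rz": 0, "gripper": 1}, {"tx": 0, "ty": 0, "tz": 0, "rx": 0, "ry": 0, "rz": 0, "gripper": 1}]}}

```text
time: 10.5
tcp_pos: [435.9, 100.8, 48.5]
eef_rot: [3.141, 0.0, 1.758]
wrist_force: [-16.3, -3.1, 56.2]
width: 19.0
gripper_force: 72.5
```

Run:
```python
from h import *
p=env.camera_params('scene'); pw=env.camera_params('wrist')
for z in [5,15,25,35,45,84,95]:
  q=np.array(proj(p,(435,101,z))); w=np.array(proj(pw,(435,101,z))); print(z,(q-[190,200])*3.75,w-[160,140])
for dy in (-28,28): print([ (np.array(proj(pw,(435,101+dy,z)))-[160,140]).round(0) for z in (5,15,52,84)])
```

```text
5 [213.78800572 167.87336146] [164.1648518  118.85354935]
15 [212.71758298 156.92600737] [164.07933415 124.87228515]
25 [211.63878119 145.89295962] [163.98527772 131.49198084]
35 [210.55150159 134.77320809] [163.88133643 138.80737319]
45 [209.45564383 123.56572669] [163.76586559 146.93421611]
84 [205.09789688  78.9984757 ] [163.15936624 189.61966681]
95 [203.8440582   66.17530266] [162.92266204 206.27891854]
[array([156., 160.]), array([156., 167.]), array([153., 203.]), array([151., 248.])]
[array([173.,  75.]), array([173.,  79.]), array([175.,  99.]), array([177., 124.])]
```

Floor contact at TCP 49. I'll relieve the force and release.

>>> {"fn": "jog_arm", "kwargs": {"series": [{"tx": 0, "ty": 0, "tz": -0.35, "rx": 0, "ry": 0, "rz": 0, "gripper": 1}, {"tx": 0, "ty": 0, "tz": 0, "rx": 0, "ry": 0, "rz": 0, "gripper": 0.7}, {"tx": 0, "ty": 0, "tz": 0, "rx": 0, "ry": 0, "rz": 0, "gripper": 0.3}, {"tx": 0, "ty": 0, "tz": 0, "rx": 0, "ry": 0, "rz": 0, "gripper": 0.3}, {"tx": 0, "ty": 0, "tz": 0, "rx": 0, "ry": 0, "rz": 0, "gripper": 0.3}]}}

```text
time: 11.12
tcp_pos: [435.3, 100.7, 49.0]
eef_rot: [-3.141, -0.0, 1.758]
wrist_force: [0.1, 0.7, -0.1]
width: 59.7
gripper_force: 0.0
```

>>> {"fn": "jog_arm", "kwargs": {"series": [{"tx": 0, "ty": 0, "tz": -2.5, "rx": 0, "ry": 0, "rz": 0, "gripper": 0.3}, {"tx": 0, "ty": 0, "tz": -4, "rx": 0, "ry": 0, "rz": 0, "gripper": 0.3}, {"tx": 0, "ty": 0, "tz": -5, "rx": 0, "ry": 0, "rz": 0, "gripper": 0.3}, {"tx": 0, "ty": 0, "tz": -5, "rx": 0, "ry": 0, "rz": 0, "gripper": 0.3}, {"tx": 0, "ty": 0, "tz": 0, "rx": 0, "ry": 0, "rz": 0, "gripper": 0.3}]}}

```text
time: 11.75
tcp_pos: [437.0, 100.9, 217.3]
eef_rot: [3.135, 0.0, 1.758]
wrist_force: [-0.9, -0.2, -1.1]
width: 60.3
gripper_force: 0.0
```

Run:
```python
from h import *
w,pw=snap('wrist','w6.png'); s,ps=snap('scene','s6.png'); t,p=snap('top','t6.png'); plan(527.7,-244.2,200,-27)
for r in bars(t,p): 
    if 25<r[1][0]<40: print(r)
cv2.imwrite('pics/c6.png',np.hstack([cv2.resize(s[150:290,190:400],(480,320),interpolation=2),cv2.resize(w,(320,320))])[:,:,::-1])
```

```text
rz 37.7 tx -26.51 ty 23.93 tz 1.31 | now [434.8 100.6 213.1] ay 10.7 F [-0.6  0.4 -0.2] w 59.9 gf 0.0 t 11.9
(array([393.5, 295.9]), array([ 27.9, 247.8]), 0.9, array([175., 313.]))
(array([ 548.4, -329.7]), array([30.4, 80.4]), 72.3, array([419., 246.]))
(array([ 574. , -424.3]), array([29.4, 78.8]), 61.0, array([456., 235.]))
```

View pics/c6.png

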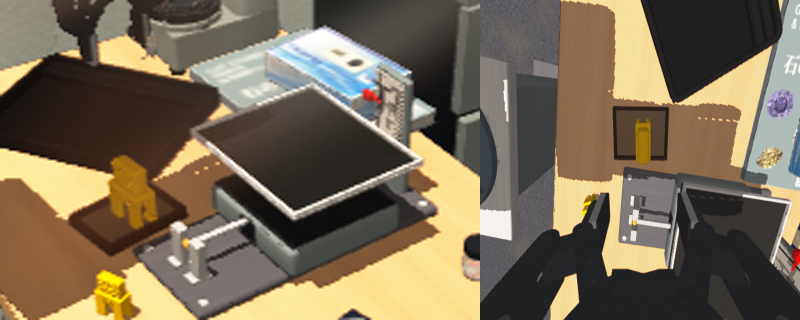

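The clip stands in the valet at (135,190) in the left half. Now the first bar, the one near (528,-244).

>>> {"fn": "jog_arm", "kwargs": {"series": [{"tx": 0, "ty": 0, "tz": 0, "rx": 0, "ry": 0, "rz": 10, "gripper": 0.3}, {"tx": 0, "ty": 0, "tz": 0, "rx": 0, "ry": 0, "rz": 10, "gripper": 0.3}, {"tx": 0, "ty": 0, "tz": 0, "rx": 0, "ry": 0, "rz": 10, "gripper": 0.3}, {"tx": 0, "ty": 0, "tz": 0, "rx": 0, "ry": 0, "rz": 7.5, "gripper": 0.3}, {"tx": -4, "ty": 3.5, "tz": 0, "rx": 0, "ry": 0, "rz": 0, "gripper": 0.3}]}}

```text
time: 12.52
tcp_pos: [447.8, 50.3, 212.6]
eef_rot: [-3.139, 0.001, 1.105]
wrist_force: [0.8, -0.2, 0.2]
width: 59.8
gripper_force: 0.0
```

>>> {"fn": "jog_arm", "kwargs": {"series": [{"tx": -4, "ty": 3.5, "tz": 0, "rx": 0, "ry": 0, "rz": 0, "gripper": 0.3}, {"tx": -4, "ty": 3.5, "tz": 0, "rx": 0, "ry": 0, "rz": 0, "gripper": 0.3}, {"tx": -4, "ty": 3.5, "tz": 0, "rx": 0, "ry": 0, "rz": 0, "gripper": 0.3}, {"tx": -4, "ty": 3.5, "tz": 0, "rx": 0, "ry": 0, "rz": 0, "gripper": 0.3}, {"tx": -2.5, "ty": 2.5, "tz": 0, "rx": 0, "ry": 0, "rz": 0, "gripper": 0.3}]}}

```text
time: 13.15
tcp_pos: [512.1, -192.2, 212.2]
eef_rot: [-3.139, 0.0, 1.102]
wrist_force: [-0.8, 0.3, 0.6]
width: 59.6
gripper_force: 0.0
```

```bash
cat >> h.py <<'E'
def wbars(z=24,f=None):
    im,p=snap('wrist',f); hsv=cv2.cvtColor(im,cv2.COLOR_RGB2HSV)
    m=(hsv[...,1]<60)&(hsv[...,2]>85); m[300:]=0
    m=cv2.morphologyEx(m.astype(np.uint8),cv2.MORPH_OPEN,np.ones((5,5)))
    for r in rects(m,p,z,800,60000):
        if 20<r[1][0]<45 and 60<r[1][1]<110: print('bar',r)
    return im,p
E
python3 - <<'E'
from h import *
plan(527.7,-244.2,60,-27); wbars(f='w7.png')
t,p=snap('top','t7.png')
for r in bars(t,p): 
    if 25<r[1][0]<40: print(r)
E
```

```text
rz 0.1 tx -3.92 ty 3.75 tz 15.22 | now [ 512.1 -192.2  212.2] ay -26.9 F [-0.8  0.3  0.6] w 59.6 gf 0.0 t 13.2
bar (array([ 414.9, -239.6]), array([33.2, 64.5]), -26.9, array([267., 289.]))
(array([ 566.9, -433.5]), array([ 38.3, 104.5]), 53.2, array([459., 239.]))
```

>>> {"fn": "jog_arm", "kwargs": {"series": [{"tx": -2, "ty": 1.9, "tz": 2, "rx": 0, "ry": 0, "rz": 0, "gripper": 0.3}, {"tx": -1.9, "ty": 1.9, "tz": 2, "rx": 0, "ry": 0, "rz": 0, "gripper": 0.3}, {"tx": 0, "ty": 0, "tz": 3, "rx": 0, "ry": 0, "rz": 0, "gripper": 0.3}, {"tx": 0, "ty": 0, "tz": 2.5, "rx": 0, "ry": 0, "rz": 0, "gripper": 0.3}, {"tx": 0, "ty": 0, "tz": 0, "rx": 0, "ry": 0, "rz": 0, "gripper": 0.3}]}}

```text
time: 13.88
tcp_pos: [527.4, -240.7, 116.6]
eef_rot: [-3.136, -0.0, 1.104]
wrist_force: [-0.4, 0.3, 0.1]
width: 59.6
gripper_force: 0.0
```

Run:
```python
from h import *
plan(527.7,-244.2,60,-27); im,p=wbars(f='w7.png'); print(proj(p,(527.7,-244.2,24)))
```

```text
rz 0.2 tx -0.30 ty 0.19 tz 5.66 | now [ 527.4 -240.7  116.6] ay -26.8 F [-0.4  0.3  0.1] w 59.6 gf 0.0 t 13.9
bar (array([441.4, -38. ]), array([21.5, 60.7]), -33.3, array([59., 21.]))
(np.float64(327.54452388056615), np.float64(239.64796987738308))
```

View pics/w7.png

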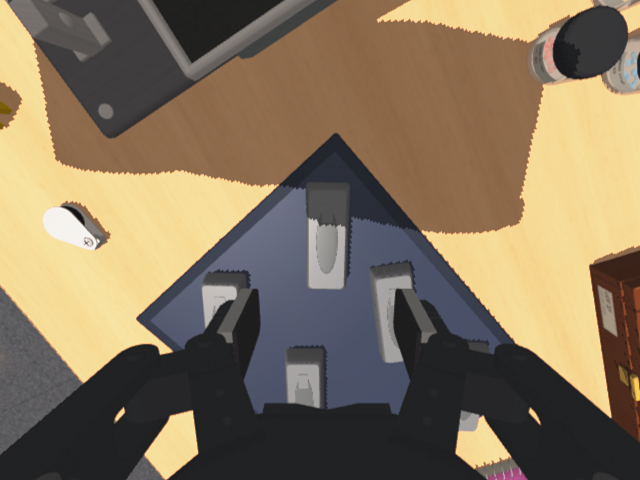

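Wrist view: the first bar is at (328,237), right where projected, and the fingers are parallel to its sides. The other four are lower in the picture and the loupe is at (72,226). The fingertips really sit about 20 mm behind the TCP, so I'll descend until I feel something.

>>> {"fn": "jog_arm", "kwargs": {"series": [{"tx": -0.3, "ty": 0.2, "tz": 5, "rx": 0, "ry": 0, "rz": 0, "gripper": 0.3}, {"tx": 0, "ty": 0, "tz": 4, "rx": 0, "ry": 0, "rz": 0, "gripper": 0.35}, {"tx": 0, "ty": 0, "tz": 2, "rx": 0, "ry": 0, "rz": 0, "gripper": 0.4}, {"tx": 0, "ty": 0, "tz": 0, "rx": 0, "ry": 0, "rz": 0, "gripper": 0.4}]}}

```text
time: 14.42
tcp_pos: [529.3, -245.5, 9.1]
eef_rot: [-3.141, -0.0, 1.103]
wrist_force: [-0.3, 0.1, 0.0]
width: 51.1
gripper_force: 0.0
```

>>> {"fn": "jog_arm", "kwargs": {"series": [{"tx": 0, "ty": 0, "tz": 0.5, "rx": 0, "ry": 0, "rz": 0, "gripper": 0.4}, {"tx": 0, "ty": 0, "tz": 0.3, "rx": 0, "ry": 0, "rz": 0, "gripper": 0.4}, {"tx": 0, "ty": 0, "tz": 0, "rx": 0, "ry": 0, "rz": 0, "gripper": 0.4}]}}

```text
time: 14.8
tcp_pos: [529.5, -245.9, 1.6]
eef_rot: [3.141, 0.0, 1.103]
wrist_force: [-0.4, 0.4, 0.9]
width: 50.7
gripper_force: 0.0
```

>>> {"fn": "jog_arm", "kwargs": {"series": [{"tx": 0, "ty": 0, "tz": 0.3, "rx": 0, "ry": 0, "rz": 0, "gripper": 0.4}, {"tx": 0, "ty": 0, "tz": 0, "rx": 0, "ry": 0, "rz": 0, "gripper": 0.4}]}}

```text
time: 15.05
tcp_pos: [529.2, -245.7, -1.9]
eef_rot: [-3.141, -0.0, 1.103]
wrist_force: [-0.7, -0.1, -0.4]
width: 51.3
gripper_force: 0.0
```

>>> {"fn": "jog_arm", "kwargs": {"series": [{"tx": 0, "ty": 0, "tz": 0.3, "rx": 0, "ry": 0, "rz": 0, "gripper": 0.4}, {"tx": 0, "ty": 0, "tz": 0.2, "rx": 0, "ry": 0, "rz": 0, "gripper": 0.4}, {"tx": 0, "ty": 0, "tz": 0, "rx": 0, "ry": 0, "rz": 0, "gripper": 0.4}]}}

```text
time: 15.42
tcp_pos: [529.2, -245.7, -7.0]
eef_rot: [-3.141, -0.0, 1.103]
wrist_force: [-0.0, 0.2, -0.4]
width: 51.6
gripper_force: 0.0
```

>>> {"fn": "jog_arm", "kwargs": {"series": [{"tx": 0, "ty": 0, "tz": 0, "rx": 0, "ry": 0, "rz": 0, "gripper": 0.6}, {"tx": 0, "ty": 0, "tz": 0, "rx": 0, "ry": 0, "rz": 0, "gripper": 1}, {"tx": 0, "ty": 0, "tz": 0, "rx": 0, "ry": 0, "rz": 0, "gripper": 1}]}}

```text
time: 15.8
tcp_pos: [529.2, -245.7, -6.6]
eef_rot: [-3.141, -0.0, 1.103]
wrist_force: [-3.9, 0.9, 5.0]
width: 30.7
gripper_force: 61.3
```

Run:
```python
from h import *
w,p=snap('wrist','w8.png'); plan(606,-21,190,3)
s,ps=snap('scene')
cv2.imwrite('pics/c8.png',np.hstack([cv2.resize(s[250:380,270:400],(400,400),interpolation=2),w[120:450,160:560][:400]] if 0 else [cv2.resize(s[250:380,270:400],(400,400),interpolation=2),cv2.resize(w[150:430,180:460],(400,400))])[:,:,::-1])
```

```text
rz -29.8 tx 22.04 ty 8.84 tz -19.66 | now [ 529.2 -245.7   -6.6] ay -26.8 F [-2.5  1.6  6. ] w 30.7 gf 61.4 t 15.8
```

View pics/c8.png

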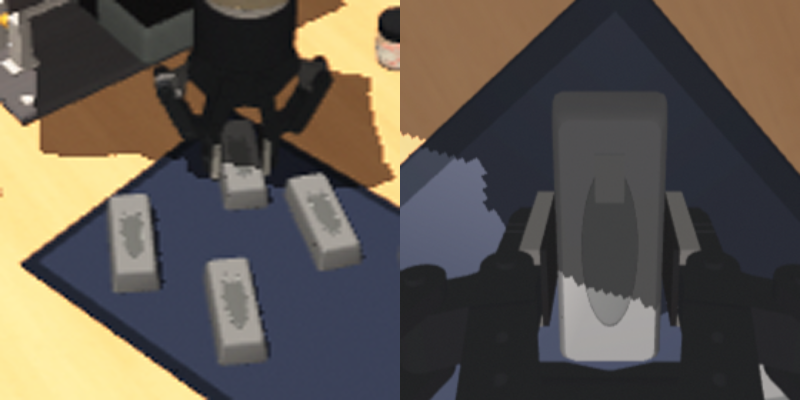

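The bar is held between the pads (30.7 mm, 61 N), and two neighbours plus one more are clear of it. I'll lift and carry it to the pan.

>>> {"fn": "jog_arm", "kwargs": {"series": [{"tx": 0, "ty": 0, "tz": -2, "rx": 0, "ry": 0, "rz": 0, "gripper": 1}, {"tx": 0, "ty": 0, "tz": -4, "rx": 0, "ry": 0, "rz": 0, "gripper": 1}, {"tx": 0, "ty": 0, "tz": -5, "rx": 0, "ry": 0, "rz": 0, "gripper": 1}, {"tx": 0, "ty": 0, "tz": -5, "rx": 0, "ry": 0, "rz": -9.9, "gripper": 1}, {"tx": 0, "ty": 0, "tz": 0, "rx": 0, "ry": 0, "rz": -9.9, "gripper": 1}]}}

```text
time: 16.52
tcp_pos: [531.2, -246.8, 158.3]
eef_rot: [3.134, 0.003, 1.455]
wrist_force: [-1.0, 0.2, -5.5]
width: 30.9
gripper_force: 60.8
```

>>> {"fn": "jog_arm", "kwargs": {"series": [{"tx": 0, "ty": 0, "tz": 0, "rx": 0, "ry": 0, "rz": -10, "gripper": 1}, {"tx": 4, "ty": 3, "tz": 0, "rx": 0, "ry": 0, "rz": 0, "gripper": 1}, {"tx": 4.5, "ty": 3.2, "tz": 0, "rx": 0, "ry": 0, "rz": 0, "gripper": 1}, {"tx": 4.5, "ty": 3.2, "tz": 0, "rx": 0, "ry": 0, "rz": 0, "gripper": 1}, {"tx": 4, "ty": 3, "tz": 0, "rx": 0, "ry": 0, "rz": 0, "gripper": 1}]}}

```text
time: 17.15
tcp_pos: [644.9, -67.7, 154.1]
eef_rot: [3.141, 0.0, 1.624]
wrist_force: [1.1, -0.6, -4.4]
width: 30.8
gripper_force: 60.8
```

>>> {"fn": "jog_arm", "kwargs": {"series": [{"tx": 0, "ty": 0, "tz": 0, "rx": 0, "ry": 0, "rz": 0, "gripper": 1}, {"tx": 0, "ty": 0, "tz": 0, "rx": 0, "ry": 0, "rz": 0, "gripper": 1}]}}

```text
time: 17.4
tcp_pos: [643.9, -69.6, 153.5]
eef_rot: [-3.141, 0.0, 1.624]
wrist_force: [0.0, -0.2, -5.2]
width: 31.1
gripper_force: 61.1
```

Run:
```python
from h import *
plan(643.7,-68.9,108,3.2)
im,p=snap('wrist'); cv2.imwrite('pics/w9.png',im[:,:,::-1])
```

```text
rz -0.2 tx 0.07 ty -0.01 tz 4.55 | now [643.9 -69.6 153.5] ay 3.0 F [ 0.  -0.2 -5.2] w 31.1 gf 61.1 t 17.4
```

>>> {"fn": "jog_arm", "kwargs": {"series": [{"tx": 0, "ty": 0, "tz": 2, "rx": 0, "ry": 0, "rz": 0, "gripper": 1}, {"tx": 0, "ty": 0, "tz": 1.5, "rx": 0, "ry": 0, "rz": 0, "gripper": 1}, {"tx": 0, "ty": 0, "tz": 0.8, "rx": 0, "ry": 0, "rz": 0, "gripper": 1}, {"tx": 0, "ty": 0, "tz": 0.3, "rx": 0, "ry": 0, "rz": 0, "gripper": 1}, {"tx": 0, "ty": 0, "tz": 0, "rx": 0, "ry": 0, "rz": 0, "gripper": 1}]}}

```text
time: 18.08
tcp_pos: [644.3, -69.5, 107.2]
eef_rot: [3.142, 0.0, 1.623]
wrist_force: [-0.1, 0.1, -5.0]
width: 30.8
gripper_force: 61.1
```

>>> {"fn": "jog_arm", "kwargs": {"series": [{"tx": 0, "ty": 0, "tz": 0.2, "rx": 0, "ry": 0, "rz": 0, "gripper": 1}, {"tx": 0, "ty": 0, "tz": 0.2, "rx": 0, "ry": 0, "rz": 0, "gripper": 1}, {"tx": 0, "ty": 0, "tz": 0, "rx": 0, "ry": 0, "rz": 0, "gripper": 1}]}}

```text
time: 18.45
tcp_pos: [644.2, -69.5, 103.2]
eef_rot: [3.142, 0.0, 1.623]
wrist_force: [-0.3, 0.0, -3.9]
width: 30.6
gripper_force: 61.2
```

>>> {"fn": "jog_arm", "kwargs": {"series": [{"tx": 0, "ty": 0, "tz": 0.4, "rx": 0, "ry": 0, "rz": 0, "gripper": 1}, {"tx": 0, "ty": 0, "tz": 0.3, "rx": 0, "ry": 0, "rz": 0, "gripper": 1}, {"tx": 0, "ty": 0, "tz": 0.2, "rx": 0, "ry": 0, "rz": 0, "gripper": 1}, {"tx": 0, "ty": 0, "tz": 0, "rx": 0, "ry": 0, "rz": 0, "gripper": 1}, {"tx": 0, "ty": 0, "tz": 0, "rx": 0, "ry": 0, "rz": 0, "gripper": 1}]}}

```text
time: 19.08
tcp_pos: [644.4, -69.5, 94.4]
eef_rot: [3.141, 0.0, 1.623]
wrist_force: [1.3, 0.2, -1.0]
width: 30.8
gripper_force: 61.6
```

>>> {"fn": "jog_arm", "kwargs": {"series": [{"tx": 0, "ty": 0, "tz": 0.1, "rx": 0, "ry": 0, "rz": 0, "gripper": 0.6}, {"tx": 0, "ty": 0, "tz": 0, "rx": 0, "ry": 0, "rz": 0, "gripper": 0.4}, {"tx": 0, "ty": 0, "tz": 0, "rx": 0, "ry": 0, "rz": 0, "gripper": 0.4}, {"tx": 0, "ty": 0, "tz": 0, "rx": 0, "ry": 0, "rz": 0, "gripper": 0.4}]}}

```text
time: 19.58
tcp_pos: [644.2, -69.5, 93.2]
eef_rot: [3.142, 0.0, 1.623]
wrist_force: [0.7, -0.4, 0.4]
width: 51.5
gripper_force: 0.0
```

>>> {"fn": "jog_arm", "kwargs": {"series": [{"tx": 0, "ty": 0, "tz": -3, "rx": 0, "ry": 0, "rz": 0, "gripper": 0.4}, {"tx": 0, "ty": 0, "tz": -5, "rx": 0, "ry": 0, "rz": 0, "gripper": 0.4}, {"tx": 0, "ty": 0, "tz": -4, "rx": 0, "ry": 0, "rz": 0, "gripper": 0.4}, {"tx": 0, "ty": 0, "tz": 0, "rx": 0, "ry": 0, "rz": 0, "gripper": 0.4}, {"tx": 0, "ty": 0, "tz": 0, "rx": 0, "ry": 0, "rz": 0, "gripper": 0.4}]}}

```text
time: 20.2
tcp_pos: [643.8, -69.4, 212.3]
eef_rot: [-3.14, -0.0, 1.623]
wrist_force: [-0.7, -0.7, 0.1]
width: 51.0
gripper_force: 0.0
```

Run:
```python
from h import *
im,p=snap('wrist','w10.png'); s,ps=snap('scene','s10.png'); plan(548.5,-330,60,-17.7)
cv2.imwrite('pics/c10.png',np.hstack([cv2.resize(s[160:270,255:390],(490,400),interpolation=2),cv2.resize(im,(310,400))])[:,:,::-1])
o=cv2.imread('pics/scene0.png')[:,:,::-1]
for n,i in (('0',o),('1',s)):
    h=cv2.cvtColor(i.copy(),cv2.COLOR_RGB2HSV); m=((h[...,0]<6)|(h[...,0]>174))&(h[...,1]>180)&(h[...,2]>100); m[:150]=0;m[230:]=0;m[:,320:]&=True;m[:,:320]=0;m[:,400:]=0
    v,u=np.nonzero(m); print(n,len(u),u.min(),u.max(),v.min(),v.max(), u.mean(),v.mean())
```

```text
rz 20.7 tx -27.72 ty -1.14 tz 15.17 | now [643.6 -69.4 211.7] ay 3.0 F [-0.1 -0.7 -0.4] w 50.7 gf 0.0 t 20.3
0 23 349 356 189 194 351.5652173913044 191.52173913043478
1 21 349 354 189 193 351.1904761904762 191.23809523809524
```

View pics/c10.png

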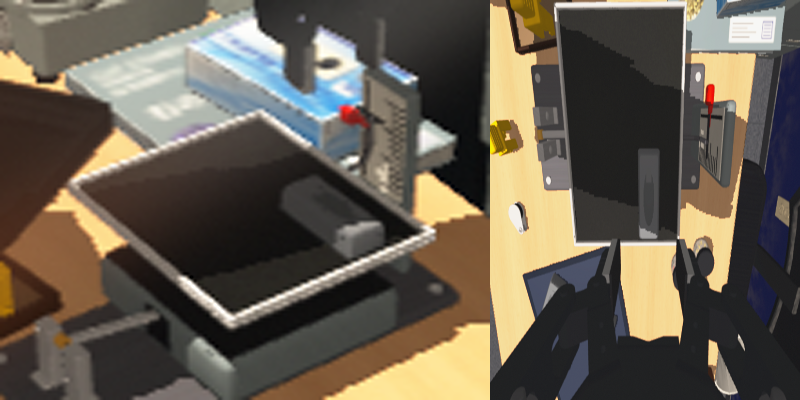

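The first bar lies on the pan (scene crop 335,215; wrist 648,195), and the red marker tip is at about (356,194) in the scene picture. I'll triangulate the marker tip.

```bash
cat >> h.py <<'E'
def tri(L):
    A=np.zeros((3,3));b=np.zeros(3)
    for o,d in L:
        d=d/np.linalg.norm(d);M=np.eye(3)-np.outer(d,d);A+=M;b+=M@o
    return np.linalg.solve(A,b)
def red(im,box):
    u0,u1,v0,v1=box; h=cv2.cvtColor(np.ascontiguousarray(im),cv2.COLOR_RGB2HSV)
    m=((h[...,0]<7)|(h[...,0]>172))&(h[...,1]>150)&(h[...,2]>90); k=np.zeros_like(m);k[v0:v1,u0:u1]=1
    v,u=np.nonzero(m&k); return np.c_[u,v]
E
python3 - <<'E'
from h import *
pt,ps,pw=[env.camera_params(n) for n in('top','scene','wrist')]
L=lambda f:cv2.imread('pics/'+f)[:,:,::-1]
S=red(L('s10.png'),(330,370,170,215)); W=red(L('w10.png'),(420,480,60,200)); T=red(L('top0.png'),(265,300,160,185)); S0=red(L('scene0.png'),(330,370,170,215))
for n,a in(('S',S),('S0',S0),('W',W),('T',T)): print(n,len(a),a.min(0),a.max(0),a.mean(0).round(1),'ends',a[a[:,0]==a[:,0].max()].mean(0),a[a[:,1]==a[:,1].max()].mean(0))
ts=S0[S0[:,0]>=S0[:,0].max()].mean(0); tw=W[W[:,1]==W[:,1].max()].mean(0); tt=T[T[:,0]==T[:,0].max()].mean(0)
rs,rw,rt=ray(ps,*ts),ray(pw,*tw),ray(pt,*tt)
print('SW',tri([rs,rw]),'ST',tri([rs,rt]),'all',tri([rs,rw,rt]))
print('cent',tri([ray(ps,*S0.mean(0)),ray(pw,*W.mean(0))]),tri([ray(ps,*S0.mean(0)),ray(pt,*T.mean(0))]))
E
```

```text
S 26 [349 189] [355 194] [351.5 191.4] ends [355.  193.5] [355. 194.]
S0 25 [349 189] [356 194] [351.6 191.6] ends [356. 194.] [355.5 194. ]
W 519 [445 101] [462 151] [453.9 117.6] ends [462.  108.5] [453. 151.]
T 39 [275 169] [287 173] [279.9 170.9] ends [287. 170.] [278. 173.]
SW [725.65404573  -2.410627   126.61911111] ST [7.28123814e+02 2.45234907e-02 1.24685388e+02] all [726.99483902  -1.33019309 125.81060444]
cent [724.88066093  18.56342855 123.49030733] [726.20425407  17.48010778 124.12262682]
```

Marker tip z ≈ 125, so it takes about 30 mm of sink: two bars give about 24 mm and three about 36 mm, so three bars. Next is bar (548,-330).

>>> {"fn": "jog_arm", "kwargs": {"series": [{"tx": 0, "ty": 0, "tz": 0, "rx": 0, "ry": 0, "rz": 10.4, "gripper": 0.4}, {"tx": 0, "ty": 0, "tz": 0, "rx": 0, "ry": 0, "rz": 10.3, "gripper": 0.4}, {"tx": -4.5, "ty": -0.2, "tz": 0, "rx": 0, "ry": 0, "rz": 0, "gripper": 0.4}, {"tx": -4.7, "ty": -0.2, "tz": 0, "rx": 0, "ry": 0, "rz": 0, "gripper": 0.4}, {"tx": -4.7, "ty": -0.2, "tz": 0, "rx": 0, "ry": 0, "rz": 0, "gripper": 0.4}]}}

```text
time: 20.92
tcp_pos: [595.3, -201.1, 212.0]
eef_rot: [-3.14, -0.0, 1.263]
wrist_force: [1.0, 0.0, -0.2]
width: 51.2
gripper_force: 0.0
```

>>> {"fn": "jog_arm", "kwargs": {"series": [{"tx": -4.7, "ty": -0.2, "tz": 0, "rx": 0, "ry": 0, "rz": 0, "gripper": 0.4}, {"tx": -4.7, "ty": -0.2, "tz": 3, "rx": 0, "ry": 0, "rz": 0, "gripper": 0.4}, {"tx": -4.4, "ty": -0.1, "tz": 3, "rx": 0, "ry": 0, "rz": 0, "gripper": 0.4}, {"tx": 0, "ty": 0, "tz": 3.5, "rx": 0, "ry": 0, "rz": 0, "gripper": 0.4}, {"tx": 0, "ty": 0, "tz": 0, "rx": 0, "ry": 0, "rz": 0, "gripper": 0.4}]}}

```text
time: 21.55
tcp_pos: [547.8, -329.2, 114.9]
eef_rot: [-3.135, -0.002, 1.261]
wrist_force: [0.8, 0.3, 0.6]
width: 51.4
gripper_force: 0.0
```

```bash
cat >> h.py <<'E'
def wb(x,y,f=None):
    """bars seen by the wrist camera lying on the pad near x,y"""
    im,p=snap('wrist',f); h=cv2.cvtColor(im,cv2.COLOR_RGB2HSV)
    m=((h[...,1]<50)&(h[...,2]>45)).astype(np.uint8); m=cv2.morphologyEx(m,cv2.MORPH_OPEN,np.ones((7,7)))
    print('expect',np.round(proj(p,(x,y,24))))
    for r in rects(m,p,20,600,60000):
        if np.hypot(*(r[0]-[x,y]))<80: print('bar',r)
E
python3 - <<'E'
from h import *
plan(548.5,-330,-7,-17.7); wb(548.5,-330,'w11.png')
E
```

```text
rz -0.0 tx -0.05 ty 0.09 tz 12.19 | now [ 547.8 -329.2  114.9] ay -17.7 F [0.8 0.3 0.6] w 51.4 gf 0.0 t 21.6
expect [326. 237.]
bar (array([ 548.2, -329.4]), array([33. , 86.4]), 72.4, array([325., 231.]))
bar (array([ 493. , -277.9]), array([72.8, 74.8]), -23.0, array([224., 186.]))
```

Confirmed at (548,-329), 72.4°. Descend to TCP z = -7 and grip.

>>> {"fn": "jog_arm", "kwargs": {"series": [{"tx": 0, "ty": 0, "tz": 5, "rx": 0, "ry": 0, "rz": 0, "gripper": 0.4}, {"tx": 0, "ty": 0, "tz": 4, "rx": 0, "ry": 0, "rz": 0, "gripper": 0.4}, {"tx": 0, "ty": 0, "tz": 2, "rx": 0, "ry": 0, "rz": 0, "gripper": 0.4}, {"tx": 0, "ty": 0, "tz": 1.0, "rx": 0, "ry": 0, "rz": 0, "gripper": 0.4}, {"tx": 0, "ty": 0, "tz": 0, "rx": 0, "ry": 0, "rz": 0, "gripper": 0.4}]}}

```text
time: 22.22
tcp_pos: [550.1, -330.2, -1.0]
eef_rot: [3.141, 0.0, 1.262]
wrist_force: [0.6, 1.0, -0.5]
width: 51.4
gripper_force: 0.0
```

>>> {"fn": "jog_arm", "kwargs": {"series": [{"tx": 0, "ty": 0, "tz": 0.2, "rx": 0, "ry": 0, "rz": 0, "gripper": 0.4}, {"tx": 0, "ty": 0, "tz": 0, "rx": 0, "ry": 0, "rz": 0, "gripper": 0.6}, {"tx": 0, "ty": 0, "tz": 0, "rx": 0, "ry": 0, "rz": 0, "gripper": 1}, {"tx": 0, "ty": 0, "tz": 0, "rx": 0, "ry": 0, "rz": 0, "gripper": 1}]}}

```text
time: 22.72
tcp_pos: [549.8, -330.3, -2.8]
eef_rot: [3.141, 0.0, 1.262]
wrist_force: [-2.8, 1.1, 6.2]
width: 30.6
gripper_force: 61.6
```

Run:
```python
from h import *
plan(638.1,30.9,150,3.0)
```

```text
rz -20.7 tx 35.60 ty 10.71 tz -15.28 | now [ 549.8 -330.3   -2.8] ay -17.7 F [-2.8  1.1  6.2] w 30.6 gf 61.6 t 22.7
```

>>> {"fn": "jog_arm", "kwargs": {"series": [{"tx": 0, "ty": 0, "tz": -2, "rx": 0, "ry": 0, "rz": 0, "gripper": 1}, {"tx": 0, "ty": 0, "tz": -4, "rx": 0, "ry": 0, "rz": 0, "gripper": 1}, {"tx": 0, "ty": 0, "tz": -5, "rx": 0, "ry": 0, "rz": 0, "gripper": 1}, {"tx": 0, "ty": 0, "tz": -5, "rx": 0, "ry": 0, "rz": -10.4, "gripper": 1}, {"tx": 0, "ty": 0, "tz": 0, "rx": 0, "ry": 0, "rz": -10.3, "gripper": 1}]}}

```text
time: 23.35
tcp_pos: [551.3, -331.2, 161.9]
eef_rot: [3.135, 0.005, 1.629]
wrist_force: [0.1, -0.8, -4.8]
width: 30.6
gripper_force: 60.6
```

>>> {"fn": "jog_arm", "kwargs": {"series": [{"tx": 4.4, "ty": 1.3, "tz": 0, "rx": 0, "ry": 0, "rz": 0, "gripper": 1}, {"tx": 4.5, "ty": 1.4, "tz": 0, "rx": 0, "ry": 0, "rz": 0, "gripper": 1}, {"tx": 4.5, "ty": 1.4, "tz": 0, "rx": 0, "ry": 0, "rz": 0, "gripper": 1}, {"tx": 4.5, "ty": 1.4, "tz": 0, "rx": 0, "ry": 0, "rz": 0, "gripper": 1}, {"tx": 4.5, "ty": 1.3, "tz": 0, "rx": 0, "ry": 0, "rz": 0, "gripper": 1}]}}

```text
time: 23.98
tcp_pos: [605.8, -101.2, 157.2]
eef_rot: [3.141, 0.0, 1.623]
wrist_force: [0.8, -0.6, -4.1]
width: 30.5
gripper_force: 60.5
```

>>> {"fn": "jog_arm", "kwargs": {"series": [{"tx": 4.5, "ty": 1.3, "tz": 0, "rx": 0, "ry": 0, "rz": 0, "gripper": 1}, {"tx": 4.5, "ty": 1.3, "tz": 0, "rx": 0, "ry": 0, "rz": 0, "gripper": 1}, {"tx": 4.2, "ty": 1.3, "tz": 0, "rx": 0, "ry": 0, "rz": 0, "gripper": 1}, {"tx": 0, "ty": 0, "tz": 0, "rx": 0, "ry": 0, "rz": 0, "gripper": 1}, {"tx": 0, "ty": 0, "tz": 0, "rx": 0, "ry": 0, "rz": 0, "gripper": 1}]}}

```text
time: 24.6
tcp_pos: [637.5, 30.8, 156.7]
eef_rot: [-3.142, 0.0, 1.624]
wrist_force: [0.2, 0.0, -5.2]
width: 30.8
gripper_force: 60.6
```

Run:
```python
from h import *
plan(638.1,30.9,98,3.0)
im,p=snap('top','t12.png')
```

```text
rz 0.0 tx 0.01 ty 0.06 tz 5.87 | now [637.5  30.8 156.7] ay 3.0 F [ 0.2  0.  -5.2] w 30.8 gf 60.6 t 24.6
```

>>> {"fn": "jog_arm", "kwargs": {"series": [{"tx": 0, "ty": 0, "tz": 3, "rx": 0, "ry": 0, "rz": 0, "gripper": 1}, {"tx": 0, "ty": 0, "tz": 2, "rx": 0, "ry": 0, "rz": 0, "gripper": 1}, {"tx": 0, "ty": 0, "tz": 0.8, "rx": 0, "ry": 0, "rz": 0, "gripper": 1}, {"tx": 0, "ty": 0, "tz": 0.4, "rx": 0, "ry": 0, "rz": 0, "gripper": 1}, {"tx": 0, "ty": 0, "tz": 0.4, "rx": 0, "ry": 0, "rz": 0, "gripper": 1}]}}

```text
time: 25.28
tcp_pos: [638.2, 30.9, 90.8]
eef_rot: [3.14, 0.0, 1.623]
wrist_force: [-0.5, -1.1, -2.2]
width: 30.6
gripper_force: 60.9
```

>>> {"fn": "jog_arm", "kwargs": {"series": [{"tx": 0, "ty": 0, "tz": 0.3, "rx": 0, "ry": 0, "rz": 0, "gripper": 1}, {"tx": 0, "ty": 0, "tz": 0.2, "rx": 0, "ry": 0, "rz": 0, "gripper": 1}, {"tx": 0, "ty": 0, "tz": 0, "rx": 0, "ry": 0, "rz": 0, "gripper": 1}, {"tx": 0, "ty": 0, "tz": 0, "rx": 0, "ry": 0, "rz": 0, "gripper": 1}]}}

```text
time: 25.78
tcp_pos: [638.1, 31.0, 85.6]
eef_rot: [3.141, 0.0, 1.623]
wrist_force: [0.5, -2.2, -0.7]
width: 30.5
gripper_force: 61.1
```

>>> {"fn": "jog_arm", "kwargs": {"series": [{"tx": 0, "ty": 0, "tz": 0.1, "rx": 0, "ry": 0, "rz": 0, "gripper": 0.6}, {"tx": 0, "ty": 0, "tz": 0, "rx": 0, "ry": 0, "rz": 0, "gripper": 0.4}, {"tx": 0, "ty": 0, "tz": 0, "rx": 0, "ry": 0, "rz": 0, "gripper": 0.4}, {"tx": 0, "ty": 0, "tz": 0, "rx": 0, "ry": 0, "rz": 0, "gripper": 0.4}]}}

```text
time: 26.28
tcp_pos: [637.7, 31.1, 84.2]
eef_rot: [3.142, -0.0, 1.623]
wrist_force: [0.1, 0.3, 0.5]
width: 51.2
gripper_force: 0.0
```

>>> {"fn": "jog_arm", "kwargs": {"series": [{"tx": 0, "ty": 0, "tz": -3, "rx": 0, "ry": 0, "rz": 0, "gripper": 0.4}, {"tx": 0, "ty": 0, "tz": -5, "rx": 0, "ry": 0, "rz": 0, "gripper": 0.4}, {"tx": 0, "ty": 0, "tz": -5, "rx": 0, "ry": 0, "rz": 0, "gripper": 0.4}, {"tx": 0, "ty": 0, "tz": 0, "rx": 0, "ry": 0, "rz": 0, "gripper": 0.4}, {"tx": 0, "ty": 0, "tz": 0, "rx": 0, "ry": 0, "rz": 0, "gripper": 0.4}]}}

```text
time: 26.9
tcp_pos: [637.3, 31.1, 213.5]
eef_rot: [-3.141, -0.0, 1.623]
wrist_force: [-0.0, 0.1, -0.7]
width: 51.5
gripper_force: 0.0
```

```bash
cat >> h.py <<'E'
def panbars(z):
    """bars lying on the pan, scene-independent: wrist picture, plane z"""
    im,p=snap('wrist'); h=cv2.cvtColor(im,cv2.COLOR_RGB2HSV)
    m=((h[...,1]<70)&(h[...,2]>40)).astype(np.uint8); m=cv2.morphologyEx(m,cv2.MORPH_OPEN,np.ones((5,5)))
    for r in rects(m,p,z,500,60000):
        if abs(r[0][0]-606)<100 and abs(r[0][1]+21)<120: print('onpan',r)
E
python3 - <<'E'
from h import *
plan(574,-424.3,-7,-29); panbars(111)
im,p=snap('top','t13.png')
for r in bars(im,p): 
    if 25<r[1][0]<50: print(r)
E
```

```text
rz 32.0 tx -42.90 ty 16.54 tz 22.05 | now [637.3  31.1 213.5] ay 3.0 F [-0.   0.1 -0.7] w 51.5 gf 0.0 t 26.9
(array([ 573.8, -424.8]), array([29.4, 79.8]), 61.1, array([456., 235.]))
(array([666.1, -69.7]), array([33.6, 85.2]), -87.1, array([316., 204.]))
```

>>> {"fn": "jog_arm", "kwargs": {"series": [{"tx": 0, "ty": 0, "tz": 0, "rx": 0, "ry": 0, "rz": 10.6, "gripper": 0.4}, {"tx": 0, "ty": 0, "tz": 0, "rx": 0, "ry": 0, "rz": 10.6, "gripper": 0.4}, {"tx": 0, "ty": 0, "tz": 0, "rx": 0, "ry": 0, "rz": 10.6, "gripper": 0.4}, {"tx": -4.3, "ty": 1.6, "tz": 0, "rx": 0, "ry": 0, "rz": 0, "gripper": 0.4}, {"tx": -4.3, "ty": 1.7, "tz": 0, "rx": 0, "ry": 0, "rz": 0, "gripper": 0.4}]}}

```text
time: 27.62
tcp_pos: [624.6, -60.8, 212.7]
eef_rot: [-3.14, 0.001, 1.07]
wrist_force: [1.0, -0.4, -0.5]
width: 51.4
gripper_force: 0.0
```

>>> {"fn": "jog_arm", "kwargs": {"series": [{"tx": -4.3, "ty": 1.6, "tz": 0, "rx": 0, "ry": 0, "rz": 0, "gripper": 0.4}, {"tx": -4.3, "ty": 1.7, "tz": 0, "rx": 0, "ry": 0, "rz": 0, "gripper": 0.4}, {"tx": -4.3, "ty": 1.6, "tz": 0, "rx": 0, "ry": 0, "rz": 0, "gripper": 0.4}, {"tx": -4.3, "ty": 1.7, "tz": 0, "rx": 0, "ry": 0, "rz": 0, "gripper": 0.4}, {"tx": -4.3, "ty": 1.6, "tz": 0, "rx": 0, "ry": 0, "rz": 0, "gripper": 0.4}]}}

```text
time: 28.25
tcp_pos: [592.8, -289.4, 212.8]
eef_rot: [-3.139, -0.0, 1.068]
wrist_force: [0.2, 0.6, 0.2]
width: 51.6
gripper_force: 0.0
```

>>> {"fn": "jog_arm", "kwargs": {"series": [{"tx": -4.3, "ty": 1.7, "tz": 3, "rx": 0, "ry": 0, "rz": 0, "gripper": 0.4}, {"tx": -4.3, "ty": 1.7, "tz": 3, "rx": 0, "ry": 0, "rz": 0, "gripper": 0.4}, {"tx": -4.2, "ty": 1.6, "tz": 3, "rx": 0, "ry": 0, "rz": 0, "gripper": 0.4}, {"tx": 0, "ty": 0, "tz": 0.5, "rx": 0, "ry": 0, "rz": 0, "gripper": 0.4}, {"tx": 0, "ty": 0, "tz": 0, "rx": 0, "ry": 0, "rz": 0, "gripper": 0.4}]}}

```text
time: 28.88
tcp_pos: [575.4, -423.7, 117.9]
eef_rot: [-3.139, -0.001, 1.068]
wrist_force: [-0.0, 0.7, 0.2]
width: 51.3
gripper_force: 0.0
```

Run:
```python
from h import *
plan(574,-424.5,-7,-29); wb(574,-424.5,'w13.png')
```

```text
rz 0.2 tx -0.14 ty -0.09 tz 12.49 | now [ 575.4 -423.7  117.9] ay -28.8 F [-0.   0.7  0.2] w 51.3 gf 0.0 t 28.9
expect [324. 238.]
bar (array([ 572.2, -423.1]), array([35.3, 85.6]), 61.2, array([322., 232.]))
bar (array([ 528.2, -368.6]), array([74.5, 83.5]), -66.0, array([233., 198.]))
```

>>> {"fn": "jog_arm", "kwargs": {"series": [{"tx": -0.1, "ty": -0.2, "tz": 5, "rx": 0, "ry": 0, "rz": 0, "gripper": 0.4}, {"tx": 0, "ty": 0, "tz": 4, "rx": 0, "ry": 0, "rz": 0, "gripper": 0.4}, {"tx": 0, "ty": 0, "tz": 2, "rx": 0, "ry": 0, "rz": 0, "gripper": 0.4}, {"tx": 0, "ty": 0, "tz": 1.2, "rx": 0, "ry": 0, "rz": 0, "gripper": 0.4}, {"tx": 0, "ty": 0, "tz": 0.4, "rx": 0, "ry": 0, "rz": 0, "gripper": 0.4}]}}

```text
time: 29.55
tcp_pos: [574.1, -424.4, -6.2]
eef_rot: [3.14, 0.0, 1.069]
wrist_force: [-0.5, -0.0, 0.2]
width: 51.4
gripper_force: 0.0
```

>>> {"fn": "jog_arm", "kwargs": {"series": [{"tx": 0, "ty": 0, "tz": 0, "rx": 0, "ry": 0, "rz": 0, "gripper": 0.4}, {"tx": 0, "ty": 0, "tz": 0, "rx": 0, "ry": 0, "rz": 0, "gripper": 0.6}, {"tx": 0, "ty": 0, "tz": 0, "rx": 0, "ry": 0, "rz": 0, "gripper": 1}, {"tx": 0, "ty": 0, "tz": 0, "rx": 0, "ry": 0, "rz": 0, "gripper": 1}]}}

```text
time: 30.05
tcp_pos: [574.0, -424.7, -5.5]
eef_rot: [3.14, 0.0, 1.068]
wrist_force: [-1.2, 0.4, 6.1]
width: 30.4
gripper_force: 61.3
```

Run:
```python
from h import *
plan(568.9,-73.1,155,3.0)
```

```text
rz -31.8 tx 35.14 ty 1.34 tz -16.05 | now [ 574.  -424.7   -5.5] ay -28.8 F [-1.2  0.4  6.1] w 30.4 gf 61.3 t 30.1
```

>>> {"fn": "jog_arm", "kwargs": {"series": [{"tx": 0, "ty": 0, "tz": -2, "rx": 0, "ry": 0, "rz": 0, "gripper": 1}, {"tx": 0, "ty": 0, "tz": -4, "rx": 0, "ry": 0, "rz": 0, "gripper": 1}, {"tx": 0, "ty": 0, "tz": -5, "rx": 0, "ry": 0, "rz": -10.6, "gripper": 1}, {"tx": 0, "ty": 0, "tz": -5, "rx": 0, "ry": 0, "rz": -10.6, "gripper": 1}, {"tx": 0, "ty": 0, "tz": 0, "rx": 0, "ry": 0, "rz": -10.6, "gripper": 1}]}}

```text
time: 30.68
tcp_pos: [575.1, -425.6, 159.5]
eef_rot: [3.135, 0.006, 1.63]
wrist_force: [-0.1, -1.2, -5.3]
width: 30.7
gripper_force: 60.5
```

>>> {"fn": "jog_arm", "kwargs": {"series": [{"tx": 4.3, "ty": 0.1, "tz": 0, "rx": 0, "ry": 0, "rz": 0, "gripper": 1}, {"tx": 4.4, "ty": 0.2, "tz": 0, "rx": 0, "ry": 0, "rz": 0, "gripper": 1}, {"tx": 4.4, "ty": 0.2, "tz": 0, "rx": 0, "ry": 0, "rz": 0, "gripper": 1}, {"tx": 4.4, "ty": 0.2, "tz": 0, "rx": 0, "ry": 0, "rz": 0, "gripper": 1}, {"tx": 4.4, "ty": 0.2, "tz": 0, "rx": 0, "ry": 0, "rz": 0, "gripper": 1}]}}

```text
time: 31.3
tcp_pos: [570.7, -203.7, 154.2]
eef_rot: [3.141, 0.0, 1.623]
wrist_force: [0.3, -0.1, -4.2]
width: 30.3
gripper_force: 60.6
```

>>> {"fn": "jog_arm", "kwargs": {"series": [{"tx": 4.4, "ty": 0.2, "tz": 0, "rx": 0, "ry": 0, "rz": 0, "gripper": 1}, {"tx": 4.4, "ty": 0.2, "tz": 0, "rx": 0, "ry": 0, "rz": 0, "gripper": 1}, {"tx": 4.4, "ty": 0.1, "tz": 0, "rx": 0, "ry": 0, "rz": 0, "gripper": 1}, {"tx": 0, "ty": 0, "tz": 0, "rx": 0, "ry": 0, "rz": 0, "gripper": 1}, {"tx": 0, "ty": 0, "tz": 0, "rx": 0, "ry": 0, "rz": 0, "gripper": 1}]}}

```text
time: 31.92
tcp_pos: [569.1, -73.3, 153.9]
eef_rot: [3.141, 0.0, 1.624]
wrist_force: [0.7, -0.6, -3.2]
width: 30.6
gripper_force: 60.6
```

Run:
```python
from h import *
plan(568.9,-73.1,90,3.0)
im,p=snap('wrist','w14.png')
im,p=snap('top','t14.png')
```

```text
rz 0.0 tx 0.02 ty -0.02 tz 6.39 | now [569.1 -73.3 153.9] ay 3.0 F [ 0.7 -0.6 -3.2] w 30.6 gf 60.6 t 31.9
```

>>> {"fn": "jog_arm", "kwargs": {"series": [{"tx": 0, "ty": 0, "tz": 3, "rx": 0, "ry": 0, "rz": 0, "gripper": 1}, {"tx": 0, "ty": 0, "tz": 2.5, "rx": 0, "ry": 0, "rz": 0, "gripper": 1}, {"tx": 0, "ty": 0, "tz": 1.3, "rx": 0, "ry": 0, "rz": 0, "gripper": 1}, {"tx": 0, "ty": 0, "tz": 0.6, "rx": 0, "ry": 0, "rz": 0, "gripper": 1}, {"tx": 0, "ty": 0, "tz": 0.4, "rx": 0, "ry": 0, "rz": 0, "gripper": 1}]}}

```text
time: 32.65
tcp_pos: [569.4, -73.4, 75.7]
eef_rot: [3.141, 0.0, 1.623]
wrist_force: [-1.6, -0.8, -1.5]
width: 30.4
gripper_force: 60.9
```

>>> {"fn": "jog_arm", "kwargs": {"series": [{"tx": 0, "ty": 0, "tz": 0.3, "rx": 0, "ry": 0, "rz": 0, "gripper": 1}, {"tx": 0, "ty": 0, "tz": 0, "rx": 0, "ry": 0, "rz": 0, "gripper": 1}, {"tx": 0, "ty": 0, "tz": 0, "rx": 0, "ry": 0, "rz": 0, "gripper": 1}]}}

```text
time: 33.02
tcp_pos: [569.4, -73.2, 72.7]
eef_rot: [3.141, 0.0, 1.624]
wrist_force: [0.0, -1.9, -2.0]
width: 30.3
gripper_force: 61.0
```

>>> {"fn": "jog_arm", "kwargs": {"series": [{"tx": 0, "ty": 0, "tz": 0.2, "rx": 0, "ry": 0, "rz": 0, "gripper": 1}, {"tx": 0, "ty": 0, "tz": 0, "rx": 0, "ry": 0, "rz": 0, "gripper": 0.6}, {"tx": 0, "ty": 0, "tz": 0, "rx": 0, "ry": 0, "rz": 0, "gripper": 0.4}, {"tx": 0, "ty": 0, "tz": 0, "rx": 0, "ry": 0, "rz": 0, "gripper": 0.4}, {"tx": 0, "ty": 0, "tz": 0, "rx": 0, "ry": 0, "rz": 0, "gripper": 0.4}]}}

```text
time: 33.65
tcp_pos: [569.0, -73.0, 70.2]
eef_rot: [3.142, -0.0, 1.624]
wrist_force: [-0.4, 0.2, -0.4]
width: 51.1
gripper_force: 0.0
```

>>> {"fn": "jog_arm", "kwargs": {"series": [{"tx": 0, "ty": 0, "tz": -3, "rx": 0, "ry": 0, "rz": 0, "gripper": 0.4}, {"tx": 0, "ty": 0, "tz": -5, "rx": 0, "ry": 0, "rz": 0, "gripper": 0.4}, {"tx": 0, "ty": 0, "tz": -6, "rx": 0, "ry": 0, "rz": 0, "gripper": 0.4}, {"tx": 0, "ty": 0, "tz": 0, "rx": 0, "ry": 0, "rz": 0, "gripper": 0.4}, {"tx": 0, "ty": 0, "tz": 0, "rx": 0, "ry": 0, "rz": 0, "gripper": 0.4}]}}

```text
time: 34.28
tcp_pos: [568.7, -72.9, 209.7]
eef_rot: [-3.141, -0.0, 1.623]
wrist_force: [0.8, -0.2, -1.3]
width: 51.1
gripper_force: 0.0
```

Run:
```python
from h import *
im,p=snap('wrist','w15.png'); s,ps=snap('scene','s15.png'); t,pt=snap('top','t15.png'); plan(443.4,-366.8,-7,-26.3)
# pan outer rim: white in scene? compare front-right & other corners at candidate heights
for sink in (24,36):
    print(sink,[np.round(proj(ps,(606+dx*.998-dy*.056,-21+dx*.056+dy*.998,121-sink)),1) for dx,dy in((-90,-105),(90,-105))])
g=cv2.cvtColor(s,cv2.COLOR_RGB2GRAY)
for u in (325,330,335,340,345): print(u,[ (v,int(g[v,u])) for v in range(215,262) if g[v,u]>150][:12])
for r in bars(t,pt):
    if 25<r[1][0]<50 and r[0][0]<600: print(r)
S=red(s,(330,370,170,215)); print(S.mean(0),S.max(0))
```

```text
rz 29.3 tx -31.89 ty 1.81 tz 21.58 | now [568.4 -72.9 208.8] ay 3.0 F [-0.   0.4 -0.3] w 51.0 gf 0.0 t 34.4
24 [array([318.6, 250.7]), array([374.8, 226.2])]
36 [array([318.6, 254.6]), array([374.5, 230. ])]
325 [(238, 159), (239, 163), (240, 158), (252, 245), (254, 158)]
330 [(238, 161), (239, 163), (240, 164), (249, 201), (250, 232)]
335 [(247, 226), (248, 217)]
340 [(245, 237), (246, 166)]
345 [(243, 251), (244, 160)]
(array([ 599.6, -137.7]), array([ 35. , 253.4]), -12.9, array([345., 229.]))
[351.61538462 191.53846154] [356 194]
```

The rim in the scene picture fits a 36 mm sink. Now the leftover bars, starting with (443,-367).

>>> {"fn": "jog_arm", "kwargs": {"series": [{"tx": 0, "ty": 0, "tz": 0, "rx": 0, "ry": 0, "rz": 9.8, "gripper": 0.4}, {"tx": 0, "ty": 0, "tz": 0, "rx": 0, "ry": 0, "rz": 9.8, "gripper": 0.4}, {"tx": 0, "ty": 0, "tz": 0, "rx": 0, "ry": 0, "rz": 9.7, "gripper": 0.4}, {"tx": -4.4, "ty": 0.2, "tz": 0, "rx": 0, "ry": 0, "rz": 0, "gripper": 0.4}, {"tx": -4.6, "ty": 0.3, "tz": 0, "rx": 0, "ry": 0, "rz": 0, "gripper": 0.4}]}}

```text
time: 35.05
tcp_pos: [532.9, -156.4, 209.0]
eef_rot: [-3.14, 0.0, 1.113]
wrist_force: [0.8, 0.3, -0.6]
width: 51.5
gripper_force: 0.0
```

>>> {"fn": "jog_arm", "kwargs": {"series": [{"tx": -4.6, "ty": 0.3, "tz": 0, "rx": 0, "ry": 0, "rz": 0, "gripper": 0.4}, {"tx": -4.6, "ty": 0.2, "tz": 0, "rx": 0, "ry": 0, "rz": 0, "gripper": 0.4}, {"tx": -4.6, "ty": 0.3, "tz": 3, "rx": 0, "ry": 0, "rz": 0, "gripper": 0.4}, {"tx": -4.6, "ty": 0.3, "tz": 3, "rx": 0, "ry": 0, "rz": 0, "gripper": 0.4}, {"tx": -4.5, "ty": 0.2, "tz": 3, "rx": 0, "ry": 0, "rz": 0, "gripper": 0.4}]}}

```text
time: 35.67
tcp_pos: [442.8, -368.1, 118.3]
eef_rot: [-3.14, -0.0, 1.112]
wrist_force: [0.3, -0.4, 0.8]
width: 51.3
gripper_force: 0.0
```

>>> {"fn": "jog_arm", "kwargs": {"series": [{"tx": 0, "ty": 0, "tz": 0, "rx": 0, "ry": 0, "rz": 0, "gripper": 0.4}, {"tx": 0, "ty": 0, "tz": 0, "rx": 0, "ry": 0, "rz": 0, "gripper": 0.4}]}}

```text
time: 35.92
tcp_pos: [444.0, -366.6, 119.8]
eef_rot: [-3.141, -0.0, 1.112]
wrist_force: [-0.6, 0.5, -0.1]
width: 51.1
gripper_force: 0.0
```

Run:
```python
from h import *
plan(443.4,-366.8,-6.5,-26.3); wb(443.4,-366.8,'w16.png')
ps=env.camera_params('scene')
g0=cv2.imread('pics/scene0.png',0); s,_=snap('scene','s16.png'); g1=cv2.cvtColor(s,cv2.COLOR_RGB2GRAY)
for u in (340,350,360): print(u,[[(v,int(g[v,u])) for v in range(200,262) if g[v,u]>150] for g in (g0,g1)])
print([np.round(proj(ps,(606+dx*.998+105*.056,-21+dx*.056-105*.998,121)),1) for dx in(-90,90)])
```

```text
rz 0.0 tx -0.04 ty -0.04 tz 12.63 | now [ 444.  -366.6  119.8] ay -26.3 F [-0.6  0.5 -0.1] w 51.1 gf 0.0 t 35.9
expect [325. 236.]
bar (array([ 442.3, -365.2]), array([33.3, 84.8]), 63.7, array([323., 230.]))
340 [[(234, 231), (236, 167)], []]
350 [[(202, 215), (203, 229), (204, 184), (229, 222), (230, 210)], []]
360 [[(200, 155), (201, 196), (204, 153), (205, 157), (206, 158), (207, 200), (208, 201), (209, 237), (210, 243), (211, 186), (225, 250), (226, 163)], []]
[array([318.5, 242.8]), array([375.3, 218.5])]
```

>>> {"fn": "jog_arm", "kwargs": {"series": [{"tx": 0, "ty": -0.1, "tz": 5, "rx": 0, "ry": 0, "rz": 0, "gripper": 0.4}, {"tx": 0, "ty": 0, "tz": 4, "rx": 0, "ry": 0, "rz": 0, "gripper": 0.4}, {"tx": 0, "ty": 0, "tz": 2, "rx": 0, "ry": 0, "rz": 0, "gripper": 0.4}, {"tx": 0, "ty": 0, "tz": 1.2, "rx": 0, "ry": 0, "rz": 0, "gripper": 0.4}, {"tx": 0, "ty": 0, "tz": 0.4, "rx": 0, "ry": 0, "rz": 0, "gripper": 0.4}]}}

```text
time: 36.65
tcp_pos: [443.5, -366.7, -5.4]
eef_rot: [3.141, 0.0, 1.112]
wrist_force: [-0.3, -0.1, 0.3]
width: 51.7
gripper_force: 0.0
```

>>> {"fn": "jog_arm", "kwargs": {"series": [{"tx": 0, "ty": 0, "tz": 0, "rx": 0, "ry": 0, "rz": 0, "gripper": 0.4}, {"tx": 0, "ty": 0, "tz": 0, "rx": 0, "ry": 0, "rz": 0, "gripper": 0.6}, {"tx": 0, "ty": 0, "tz": 0, "rx": 0, "ry": 0, "rz": 0, "gripper": 1}, {"tx": 0, "ty": 0, "tz": 0, "rx": 0, "ry": 0, "rz": 0, "gripper": 1}]}}

```text
time: 37.15
tcp_pos: [443.2, -366.8, -4.8]
eef_rot: [3.141, 0.0, 1.112]
wrist_force: [-1.4, 2.0, 6.7]
width: 30.7
gripper_force: 60.8
```

>>> {"fn": "jog_arm", "kwargs": {"series": [{"tx": 0, "ty": 0, "tz": -2, "rx": 0, "ry": 0, "rz": 0, "gripper": 1}, {"tx": 0, "ty": 0, "tz": -4, "rx": 0, "ry": 0, "rz": 0, "gripper": 1}, {"tx": 0, "ty": 0, "tz": -5, "rx": 0, "ry": 0, "rz": 0, "gripper": 1}, {"tx": 0, "ty": 0, "tz": -5, "rx": 0, "ry": 0, "rz": 0, "gripper": 1}, {"tx": 0, "ty": 0, "tz": -4, "rx": 0, "ry": 0, "rz": 0, "gripper": 1}]}}

```text
time: 37.78
tcp_pos: [443.0, -366.5, 197.5]
eef_rot: [3.14, 0.001, 1.112]
wrist_force: [0.9, -0.5, -5.2]
width: 30.4
gripper_force: 60.9
```

Run:
```python
from h import *
# tray floor points, yaw 36
c,s=np.cos(np.radians(35.9)),np.sin(np.radians(35.9))
for a,b in((-16,-60),(-16,60)): print(a,b,499.3+c*a-s*b,334+s*a+c*b)
plan(499.3+c*-16+s*60,334-s*16-c*60,200,35.9)
```

```text
-16 -60 521.5216751570147 276.0155438654796
-16 60 451.15699234871994 373.22054071897514
rz -62.2 tx 47.44 ty 44.04 tz -0.25 | now [ 443.  -366.5  197.5] ay -26.3 F [ 0.9 -0.5 -5.2] w 30.4 gf 60.9 t 37.8
```

>>> {"fn": "jog_arm", "kwargs": {"series": [{"tx": 0, "ty": 0, "tz": 0, "rx": 0, "ry": 0, "rz": -10.4, "gripper": 1}, {"tx": 0, "ty": 0, "tz": 0, "rx": 0, "ry": 0, "rz": -10.4, "gripper": 1}, {"tx": 0, "ty": 0, "tz": 0, "rx": 0, "ry": 0, "rz": -10.4, "gripper": 1}, {"tx": 0, "ty": 0, "tz": 0, "rx": 0, "ry": 0, "rz": -10.4, "gripper": 1}, {"tx": 0, "ty": 0, "tz": 0, "rx": 0, "ry": 0, "rz": -10.4, "gripper": 1}]}}

```text
time: 38.4
tcp_pos: [442.8, -366.3, 195.2]
eef_rot: [3.141, 0.0, 2.026]
wrist_force: [0.0, 0.2, -4.2]
width: 30.4
gripper_force: 60.8
```

>>> {"fn": "jog_arm", "kwargs": {"series": [{"tx": 0, "ty": 0, "tz": 0, "rx": 0, "ry": 0, "rz": -10.2, "gripper": 1}, {"tx": 3.6, "ty": 3.4, "tz": 0, "rx": 0, "ry": 0, "rz": 0, "gripper": 1}, {"tx": 4, "ty": 3.7, "tz": 0, "rx": 0, "ry": 0, "rz": 0, "gripper": 1}, {"tx": 4, "ty": 3.7, "tz": 0, "rx": 0, "ry": 0, "rz": 0, "gripper": 1}, {"tx": 4, "ty": 3.7, "tz": 0, "rx": 0, "ry": 0, "rz": 0, "gripper": 1}]}}

```text
time: 39.02
tcp_pos: [468.7, -153.4, 195.3]
eef_rot: [3.141, 0.001, 2.197]
wrist_force: [2.2, -1.0, -4.6]
width: 30.9
gripper_force: 60.9
```

>>> {"fn": "jog_arm", "kwargs": {"series": [{"tx": 4, "ty": 3.7, "tz": 0, "rx": 0, "ry": 0, "rz": 0, "gripper": 1}, {"tx": 4, "ty": 3.7, "tz": 0, "rx": 0, "ry": 0, "rz": 0, "gripper": 1}, {"tx": 4, "ty": 3.7, "tz": 0, "rx": 0, "ry": 0, "rz": 0, "gripper": 1}, {"tx": 4, "ty": 3.7, "tz": 0, "rx": 0, "ry": 0, "rz": 0, "gripper": 1}, {"tx": 4, "ty": 3.7, "tz": 0, "rx": 0, "ry": 0, "rz": 0, "gripper": 1}]}}

```text
time: 39.65
tcp_pos: [501.2, 117.1, 195.4]
eef_rot: [3.141, 0.0, 2.198]
wrist_force: [0.9, -0.0, -4.8]
width: 30.9
gripper_force: 60.9
```

>>> {"fn": "jog_arm", "kwargs": {"series": [{"tx": 4, "ty": 3.7, "tz": 0, "rx": 0, "ry": 0, "rz": 0, "gripper": 1}, {"tx": 4, "ty": 3.7, "tz": 0, "rx": 0, "ry": 0, "rz": 0, "gripper": 1}, {"tx": 3.8, "ty": 3.4, "tz": 0, "rx": 0, "ry": 0, "rz": 0, "gripper": 1}, {"tx": 0, "ty": 0, "tz": 4, "rx": 0, "ry": 0, "rz": 0, "gripper": 1}, {"tx": 0, "ty": 0, "tz": 4, "rx": 0, "ry": 0, "rz": 0, "gripper": 1}]}}

```text
time: 40.28
tcp_pos: [519.4, 274.9, 114.4]
eef_rot: [3.14, 0.0, 2.199]
wrist_force: [0.7, 0.7, -5.1]
width: 30.0
gripper_force: 61.0
```

Run:
```python
from h import *
plan(521.5,276,-2,35.9)
```

```text
rz 0.1 tx -0.03 ty 0.23 tz 11.64 | now [519.4 274.9 114.4] ay 36.0 F [ 0.7  0.7 -5.1] w 30.0 gf 61.0 t 40.3
```

>>> {"fn": "jog_arm", "kwargs": {"series": [{"tx": 0, "ty": 0.1, "tz": 5, "rx": 0, "ry": 0, "rz": 0, "gripper": 1}, {"tx": 0, "ty": 0, "tz": 4, "rx": 0, "ry": 0, "rz": 0, "gripper": 1}, {"tx": 0, "ty": 0, "tz": 1.5, "rx": 0, "ry": 0, "rz": 0, "gripper": 1}, {"tx": 0, "ty": 0, "tz": 0.6, "rx": 0, "ry": 0, "rz": 0, "gripper": 1}, {"tx": 0, "ty": 0, "tz": 0.2, "rx": 0, "ry": 0, "rz": 0, "gripper": 1}]}}

```text
time: 40.9
tcp_pos: [521.3, 275.2, 2.5]
eef_rot: [3.14, 0.0, 2.198]
wrist_force: [0.2, 0.7, -4.1]
width: 30.5
gripper_force: 61.0
```

>>> {"fn": "jog_arm", "kwargs": {"series": [{"tx": 0, "ty": 0, "tz": 0.2, "rx": 0, "ry": 0, "rz": 0, "gripper": 1}, {"tx": 0, "ty": 0, "tz": 0, "rx": 0, "ry": 0, "rz": 0, "gripper": 1}]}}

```text
time: 41.15
tcp_pos: [520.8, 275.0, -0.2]
eef_rot: [3.141, 0.0, 2.198]
wrist_force: [1.4, 0.3, -3.8]
width: 30.8
gripper_force: 61.0
```

>>> {"fn": "jog_arm", "kwargs": {"series": [{"tx": 0, "ty": 0, "tz": 0.2, "rx": 0, "ry": 0, "rz": 0, "gripper": 1}, {"tx": 0, "ty": 0, "tz": 0.1, "rx": 0, "ry": 0, "rz": 0, "gripper": 1}, {"tx": 0, "ty": 0, "tz": 0, "rx": 0, "ry": 0, "rz": 0, "gripper": 1}]}}

```text
time: 41.52
tcp_pos: [520.5, 274.9, -3.7]
eef_rot: [3.142, 0.0, 2.198]
wrist_force: [-1.4, -0.2, -3.1]
width: 30.6
gripper_force: 61.2
```

>>> {"fn": "jog_arm", "kwargs": {"series": [{"tx": 0, "ty": 0, "tz": 0, "rx": 0, "ry": 0, "rz": 0, "gripper": 0.6}, {"tx": 0, "ty": 0, "tz": 0, "rx": 0, "ry": 0, "rz": 0, "gripper": 0.4}, {"tx": 0, "ty": 0, "tz": 0, "rx": 0, "ry": 0, "rz": 0, "gripper": 0.4}, {"tx": 0, "ty": 0, "tz": 0, "rx": 0, "ry": 0, "rz": 0, "gripper": 0.4}]}}

```text
time: 42.02
tcp_pos: [520.6, 274.9, -3.7]
eef_rot: [3.141, 0.0, 2.198]
wrist_force: [0.6, -0.3, 0.9]
width: 51.1
gripper_force: 0.0
```

>>> {"fn": "jog_arm", "kwargs": {"series": [{"tx": 0, "ty": 0, "tz": -3, "rx": 0, "ry": 0, "rz": 0, "gripper": 0.4}, {"tx": 0, "ty": 0, "tz": -5, "rx": 0, "ry": 0, "rz": 0, "gripper": 0.4}, {"tx": 0, "ty": 0, "tz": -6, "rx": 0, "ry": 0, "rz": 0, "gripper": 0.4}, {"tx": 0, "ty": 0, "tz": -6, "rx": 0, "ry": 0, "rz": 0, "gripper": 0.4}, {"tx": 0, "ty": 0, "tz": 0, "rx": 0, "ry": 0, "rz": 0, "gripper": 0.4}]}}

```text
time: 42.65
tcp_pos: [522.5, 275.7, 201.1]
eef_rot: [3.133, 0.002, 2.198]
wrist_force: [0.1, -1.3, -0.5]
width: 51.2
gripper_force: 0.0
```

Run:
```python
from h import *
im,p=snap('top','t17.png'); s,ps=snap('scene','s17.png')
h=cv2.cvtColor(im,cv2.COLOR_RGB2HSV); m=((h[...,1]<60)&(h[...,2]>95)); m[:280]=0;m[:,:350]=0;m[325:]=0;m[:,460:]=0
for r in rects(m,p,24,200,2500): print('rem',r)
m=((h[...,1]<70)&(h[...,2]>60)).astype(np.uint8); m[:180]=0;m[360:]=0;m[:,:80]=0;m[:,240:]=0
for r in rects(cv2.morphologyEx(m,cv2.MORPH_OPEN,np.ones((3,3))),p,25,200,2500): print('tray',r)
g=cv2.cvtColor(s,cv2.COLOR_RGB2GRAY); g0=cv2.imread('pics/scene0.png',0)
for u in (325,330,340,345): print(u,[[(v,int(k[v,u])) for v in range(a,a+16) if k[v,u]>130] for k,a in ((g0,230),(g,240))])
plan(418,-280,-7,-26)
```

```text
rem (array([ 380.2, -268.3]), array([54.4, 95.8]), 75.4, array([399., 311.]))
rem (array([ 423.5, -276. ]), array([41.9, 80.5]), 61.9, array([403., 298.]))
tray (array([696.7, 251.8]), array([ 83.2, 241.7]), 88.5, array([193., 194.]))
tray (array([719.9, 517.8]), array([51.3, 69.6]), 88.4, array([ 91., 188.]))
325 [[(240, 251), (241, 165), (242, 147)], [(240, 159), (241, 135), (252, 245), (253, 151), (254, 159)]]
330 [[(238, 251), (239, 158), (240, 140)], [(240, 164), (241, 138), (249, 199), (250, 232), (251, 148)]]
340 [[(234, 231), (235, 148), (236, 167)], [(245, 236), (246, 166)]]
345 [[(231, 212), (232, 222), (233, 135), (234, 142)], [(243, 251), (244, 161), (245, 141)]]
rz 61.9 tx -54.35 ty 15.12 tz 20.32 | now [520.4 274.8 196.2] ay 35.9 F [-0.8 -0.8 -0. ] w 51.2 gf 0.0 t 42.8
```

Rim shift is about 11.6 px, which is about 36 mm of sink and past the marker's 30 mm. Now the last bar, near (423,-276).

>>> {"fn": "jog_arm", "kwargs": {"series": [{"tx": 0, "ty": 0, "tz": 0, "rx": 0, "ry": 0, "rz": 10.6, "gripper": 0.4}, {"tx": 0, "ty": 0, "tz": 0, "rx": 0, "ry": 0, "rz": 10.6, "gripper": 0.4}, {"tx": 0, "ty": 0, "tz": 0, "rx": 0, "ry": 0, "rz": 10.6, "gripper": 0.4}, {"tx": 0, "ty": 0, "tz": 0, "rx": 0, "ry": 0, "rz": 10.6, "gripper": 0.4}, {"tx": 0, "ty": 0, "tz": 0, "rx": 0, "ry": 0, "rz": 10.6, "gripper": 0.4}]}}

```text
time: 43.38
tcp_pos: [519.7, 274.5, 194.2]
eef_rot: [-3.139, 0.002, 1.267]
wrist_force: [-0.1, -0.0, 0.5]
width: 51.3
gripper_force: 0.0
```

>>> {"fn": "jog_arm", "kwargs": {"series": [{"tx": 0, "ty": 0, "tz": 0, "rx": 0, "ry": 0, "rz": 10.6, "gripper": 0.4}, {"tx": -4.1, "ty": 1.3, "tz": 0, "rx": 0, "ry": 0, "rz": 0, "gripper": 0.4}, {"tx": -4.5, "ty": 1.5, "tz": 0, "rx": 0, "ry": 0, "rz": 0, "gripper": 0.4}, {"tx": -4.5, "ty": 1.5, "tz": 0, "rx": 0, "ry": 0, "rz": 0, "gripper": 0.4}, {"tx": -4.5, "ty": 1.5, "tz": 0, "rx": 0, "ry": 0, "rz": 0, "gripper": 0.4}]}}

```text
time: 44.0
tcp_pos: [488.9, 90.6, 194.5]
eef_rot: [-3.139, 0.002, 1.088]
wrist_force: [1.0, 0.1, 0.2]
width: 51.2
gripper_force: 0.0
```

>>> {"fn": "jog_arm", "kwargs": {"series": [{"tx": -4.5, "ty": 1.5, "tz": 0, "rx": 0, "ry": 0, "rz": 0, "gripper": 0.4}, {"tx": -4.5, "ty": 1.5, "tz": 0, "rx": 0, "ry": 0, "rz": 0, "gripper": 0.4}, {"tx": -4.5, "ty": 1.5, "tz": 0, "rx": 0, "ry": 0, "rz": 0, "gripper": 0.4}, {"tx": -4.5, "ty": 1.4, "tz": 0, "rx": 0, "ry": 0, "rz": 0, "gripper": 0.4}, {"tx": -4.5, "ty": 1.4, "tz": 0, "rx": 0, "ry": 0, "rz": 0, "gripper": 0.4}]}}

```text
time: 44.62
tcp_pos: [449.0, -142.3, 194.6]
eef_rot: [-3.139, 0.0, 1.088]
wrist_force: [1.0, 0.8, 0.6]
width: 51.1
gripper_force: 0.0
```

>>> {"fn": "jog_arm", "kwargs": {"series": [{"tx": -4.5, "ty": 1.4, "tz": 0, "rx": 0, "ry": 0, "rz": 0, "gripper": 0.4}, {"tx": -4.5, "ty": 1.4, "tz": 3.5, "rx": 0, "ry": 0, "rz": 0, "gripper": 0.4}, {"tx": -4.1, "ty": 1.4, "tz": 4, "rx": 0, "ry": 0, "rz": 0, "gripper": 0.4}, {"tx": 0, "ty": 0, "tz": 0, "rx": 0, "ry": 0, "rz": 0, "gripper": 0.4}, {"tx": 0, "ty": 0, "tz": 0, "rx": 0, "ry": 0, "rz": 0, "gripper": 0.4}]}}

```text
time: 45.25
tcp_pos: [426.2, -276.0, 120.5]
eef_rot: [-3.14, -0.001, 1.087]
wrist_force: [-0.1, -0.0, -0.1]
width: 51.4
gripper_force: 0.0
```

Run:
```python
from h import *
plan(423.5,-276,-7,-28.1); wb(423.5,-276,'w18.png')
```

```text
rz 0.4 tx -0.12 ty -0.24 tz 12.75 | now [ 426.2 -276.   120.5] ay -27.7 F [-0.1 -0.  -0.1] w 51.4 gf 0.0 t 45.2
expect [323. 237.]
bar (array([ 393.2, -255. ]), array([90.7, 92.5]), 61.4, array([286., 228.]))
```

Run:
```python
from h import *
im=cv2.imread('pics/w18.png')[:,:,::-1].copy(); p=env.camera_params('wrist'); h=cv2.cvtColor(im,cv2.COLOR_RGB2HSV)
for s,v in((50,90),(40,70),(30,45),(25,45),(40,110)):
    m=((h[...,1]<s)&(h[...,2]>v)).astype(np.uint8); m[300:]=0; m=cv2.morphologyEx(m,cv2.MORPH_OPEN,np.ones((7,7)))
    for r in rects(m,p,20,600,60000):
        if np.hypot(*(r[0]-[423,-276]))<60: print(s,v,r)
for row in (200,230,260): print(row,[(u,tuple(int(x) for x in h[row,u])) for u in range(230,420,10)])
```

```text
50 90 (array([ 399.5, -270.2]), array([80.1, 90.8]), -74.1, array([282., 230.]))
40 70 (array([ 415.5, -272.2]), array([30.8, 81.4]), 62.3, array([311., 234.]))
30 45 (array([ 417.1, -271.4]), array([32.4, 84.5]), 62.0, array([312., 231.]))
25 45 (array([ 417.2, -271.4]), array([32.2, 84.5]), 62.1, array([312., 231.]))
40 110 (array([ 414.2, -272.8]), array([29.2, 79.3]), 62.5, array([308., 237.]))
200 [(230, (21, 102, 246)), (240, (21, 104, 246)), (250, (112, 58, 84)), (260, (111, 46, 94)), (270, (116, 43, 135)), (280, (114, 46, 133)), (290, (114, 47, 129)), (300, (11, 10, 213)), (310, (0, 3, 88)), (320, (135, 6, 81)), (330, (150, 4, 71)), (340, (115, 59, 56)), (350, (114, 64, 56)), (360, (113, 59, 56)), (370, (111, 66, 54)), (380, (113, 60, 55)), (390, (115, 61, 54)), (400, (113, 61, 54)), (410, (115, 61, 54))]
230 [(230, (114, 39, 98)), (240, (114, 47, 135)), (250, (114, 49, 134)), (260, (114, 50, 132)), (270, (113, 53, 131)), (280, (115, 49, 129)), (290, (113, 55, 129)), (300, (13, 11, 202)), (310, (24, 8, 159)), (320, (30, 2, 137)), (330, (0, 3, 101)), (340, (114, 59, 117)), (350, (113, 66, 116)), (360, (113, 60, 114)), (370, (112, 66, 112)), (380, (113, 67, 110)), (390, (113, 68, 109)), (400, (112, 70, 109)), (410, (112, 71, 108))]
260 [(230, (22, 94, 246)), (240, (131, 30, 93)), (250, (113, 43, 95)), (260, (115, 51, 125)), (270, (114, 50, 123)), (280, (114, 53, 124)), (290, (113, 58, 123)), (300, (10, 8, 192)), (310, (23, 7, 151)), (320, (6, 7, 183)), (330, (165, 5, 93)), (340, (114, 58, 115)), (350, (114, 63, 113)), (360, (112, 62, 111)), (370, (112, 67, 111)), (380, (111, 70, 109)), (390, (112, 71, 108)), (400, (112, 66, 105)), (410, (114, 70, 106))]
```

The last bar is at (418,-272), 62°. That takes a shift of ty -0.9 cm before descending.

>>> {"fn": "jog_arm", "kwargs": {"series": [{"tx": -0.1, "ty": -0.9, "tz": 0, "rx": 0, "ry": 0, "rz": 0, "gripper": 0.4}, {"tx": 0, "ty": 0, "tz": 5, "rx": 0, "ry": 0, "rz": 0, "gripper": 0.4}, {"tx": 0, "ty": 0, "tz": 4, "rx": 0, "ry": 0, "rz": 0, "gripper": 0.4}, {"tx": 0, "ty": 0, "tz": 2, "rx": 0, "ry": 0, "rz": 0, "gripper": 0.4}, {"tx": 0, "ty": 0, "tz": 1.3, "rx": 0, "ry": 0, "rz": 0, "gripper": 0.4}]}}

```text
time: 45.92
tcp_pos: [418.0, -272.7, -2.1]
eef_rot: [-3.141, -0.0, 1.089]
wrist_force: [-0.6, -1.0, 0.0]
width: 51.7
gripper_force: 0.0
```

>>> {"fn": "jog_arm", "kwargs": {"series": [{"tx": 0, "ty": 0, "tz": 0.4, "rx": 0, "ry": 0, "rz": 0, "gripper": 0.4}, {"tx": 0, "ty": 0, "tz": 0, "rx": 0, "ry": 0, "rz": 0, "gripper": 0.6}, {"tx": 0, "ty": 0, "tz": 0, "rx": 0, "ry": 0, "rz": 0, "gripper": 1}, {"tx": 0, "ty": 0, "tz": 0, "rx": 0, "ry": 0, "rz": 0, "gripper": 1}, {"tx": 0, "ty": 0, "tz": 0, "rx": 0, "ry": 0, "rz": 0, "gripper": 1}]}}

```text
time: 46.55
tcp_pos: [418.3, -273.4, -4.9]
eef_rot: [3.141, 0.0, 1.088]
wrist_force: [-2.2, 2.4, 7.3]
width: 30.7
gripper_force: 61.1
```

>>> {"fn": "jog_arm", "kwargs": {"series": [{"tx": 0, "ty": 0, "tz": -2, "rx": 0, "ry": 0, "rz": 0, "gripper": 1}, {"tx": 0, "ty": 0, "tz": -4, "rx": 0, "ry": 0, "rz": 0, "gripper": 1}, {"tx": 0, "ty": 0, "tz": -5, "rx": 0, "ry": 0, "rz": 0, "gripper": 1}, {"tx": 0, "ty": 0, "tz": -5, "rx": 0, "ry": 0, "rz": 0, "gripper": 1}, {"tx": 0, "ty": 0, "tz": -4, "rx": 0, "ry": 0, "rz": 0, "gripper": 1}]}}

```text
time: 47.18
tcp_pos: [418.0, -273.3, 196.4]
eef_rot: [3.14, 0.0, 1.088]
wrist_force: [0.8, 0.5, -4.9]
width: 30.8
gripper_force: 60.9
```

Run:
```python
from h import *
plan(451.2,373.2,190,35.9)
```

```text
rz -63.6 tx 50.43 ty 40.60 tz 0.64 | now [ 418.  -273.3  196.4] ay -27.7 F [ 0.8  0.5 -4.9] w 30.8 gf 60.9 t 47.2
```

>>> {"fn": "jog_arm", "kwargs": {"series": [{"tx": 0, "ty": 0, "tz": 0, "rx": 0, "ry": 0, "rz": -10.6, "gripper": 1}, {"tx": 0, "ty": 0, "tz": 0, "rx": 0, "ry": 0, "rz": -10.6, "gripper": 1}, {"tx": 0, "ty": 0, "tz": 0, "rx": 0, "ry": 0, "rz": -10.6, "gripper": 1}, {"tx": 0, "ty": 0, "tz": 0, "rx": 0, "ry": 0, "rz": -10.6, "gripper": 1}, {"tx": 0, "ty": 0, "tz": 0, "rx": 0, "ry": 0, "rz": -10.6, "gripper": 1}]}}

```text
time: 47.8
tcp_pos: [417.9, -273.1, 194.2]
eef_rot: [-3.142, -0.0, 2.019]
wrist_force: [-0.8, -0.8, -4.7]
width: 30.5
gripper_force: 60.9
```

>>> {"fn": "jog_arm", "kwargs": {"series": [{"tx": 0, "ty": 0, "tz": 0, "rx": 0, "ry": 0, "rz": -10.6, "gripper": 1}, {"tx": 4, "ty": 3.2, "tz": 0, "rx": 0, "ry": 0, "rz": 0, "gripper": 1}, {"tx": 4.2, "ty": 3.4, "tz": 0, "rx": 0, "ry": 0, "rz": 0, "gripper": 1}, {"tx": 4.2, "ty": 3.4, "tz": 0, "rx": 0, "ry": 0, "rz": 0, "gripper": 1}, {"tx": 4.2, "ty": 3.4, "tz": 0, "rx": 0, "ry": 0, "rz": 0, "gripper": 1}]}}

```text
time: 48.42
tcp_pos: [428.9, -58.6, 194.4]
eef_rot: [3.141, 0.0, 2.197]
wrist_force: [0.8, -0.4, -4.4]
width: 30.2
gripper_force: 61.0
```

>>> {"fn": "jog_arm", "kwargs": {"series": [{"tx": 4.2, "ty": 3.4, "tz": 0, "rx": 0, "ry": 0, "rz": 0, "gripper": 1}, {"tx": 4.2, "ty": 3.4, "tz": 0, "rx": 0, "ry": 0, "rz": 0, "gripper": 1}, {"tx": 4.2, "ty": 3.4, "tz": 0, "rx": 0, "ry": 0, "rz": 0, "gripper": 1}, {"tx": 4.2, "ty": 3.4, "tz": 0, "rx": 0, "ry": 0, "rz": 0, "gripper": 1}, {"tx": 4.2, "ty": 3.4, "tz": 0, "rx": 0, "ry": 0, "rz": 0, "gripper": 1}]}}

```text
time: 49.05
tcp_pos: [443.4, 211.3, 194.4]
eef_rot: [3.141, 0.0, 2.198]
wrist_force: [1.2, -0.8, -4.8]
width: 30.8
gripper_force: 61.0
```

>>> {"fn": "jog_arm", "kwargs": {"series": [{"tx": 4.2, "ty": 3.4, "tz": 0, "rx": 0, "ry": 0, "rz": 0, "gripper": 1}, {"tx": 4.2, "ty": 3.4, "tz": 0, "rx": 0, "ry": 0, "rz": 0, "gripper": 1}, {"tx": 4.2, "ty": 3.4, "tz": 0, "rx": 0, "ry": 0, "rz": 0, "gripper": 1}, {"tx": 0, "ty": 0, "tz": 4, "rx": 0, "ry": 0, "rz": 0, "gripper": 1}, {"tx": 0, "ty": 0, "tz": 4, "rx": 0, "ry": 0, "rz": 0, "gripper": 1}]}}

```text
time: 49.68
tcp_pos: [452.0, 371.9, 113.2]
eef_rot: [3.141, 0.0, 2.199]
wrist_force: [-0.1, 0.5, -4.9]
width: 30.7
gripper_force: 61.2
```

Run:
```python
from h import *
plan(451.2,373.2,-3,35.9)
```

```text
rz 0.1 tx 0.15 ty 0.01 tz 11.62 | now [452.  371.9 113.2] ay 36.0 F [-0.1  0.5 -4.9] w 30.7 gf 61.2 t 49.7
```

>>> {"fn": "jog_arm", "kwargs": {"series": [{"tx": 0.1, "ty": 0, "tz": 5, "rx": 0, "ry": 0, "rz": 0, "gripper": 1}, {"tx": 0, "ty": 0, "tz": 4, "rx": 0, "ry": 0, "rz": 0, "gripper": 1}, {"tx": 0, "ty": 0, "tz": 1.5, "rx": 0, "ry": 0, "rz": 0, "gripper": 1}, {"tx": 0, "ty": 0, "tz": 0.6, "rx": 0, "ry": 0, "rz": 0, "gripper": 1}, {"tx": 0, "ty": 0, "tz": 0.3, "rx": 0, "ry": 0, "rz": 0, "gripper": 1}]}}

```text
time: 50.3
tcp_pos: [452.6, 372.7, 1.3]
eef_rot: [3.14, 0.0, 2.198]
wrist_force: [-0.4, -0.9, -4.7]
width: 30.2
gripper_force: 61.1
```

>>> {"fn": "jog_arm", "kwargs": {"series": [{"tx": 0, "ty": 0, "tz": 0.2, "rx": 0, "ry": 0, "rz": 0, "gripper": 1}, {"tx": 0, "ty": 0, "tz": 0.1, "rx": 0, "ry": 0, "rz": 0, "gripper": 1}, {"tx": 0, "ty": 0, "tz": 0, "rx": 0, "ry": 0, "rz": 0, "gripper": 1}]}}

```text
time: 50.68
tcp_pos: [452.0, 372.3, -2.5]
eef_rot: [3.141, 0.0, 2.198]
wrist_force: [0.5, 0.8, -5.4]
width: 30.5
gripper_force: 61.1
```

>>> {"fn": "jog_arm", "kwargs": {"series": [{"tx": 0, "ty": 0, "tz": 0.1, "rx": 0, "ry": 0, "rz": 0, "gripper": 1}, {"tx": 0, "ty": 0, "tz": 0, "rx": 0, "ry": 0, "rz": 0, "gripper": 0.6}, {"tx": 0, "ty": 0, "tz": 0, "rx": 0, "ry": 0, "rz": 0, "gripper": 0.4}, {"tx": 0, "ty": 0, "tz": 0, "rx": 0, "ry": 0, "rz": 0, "gripper": 0.4}, {"tx": 0, "ty": 0, "tz": 0, "rx": 0, "ry": 0, "rz": 0, "gripper": 0.4}]}}

```text
time: 51.3
tcp_pos: [451.9, 372.2, -3.7]
eef_rot: [3.141, 0.0, 2.198]
wrist_force: [1.0, 0.5, -0.5]
width: 51.3
gripper_force: 0.0
```

>>> {"fn": "jog_arm", "kwargs": {"series": [{"tx": 0, "ty": 0, "tz": -3, "rx": 0, "ry": 0, "rz": 0, "gripper": 0.4}, {"tx": 0, "ty": 0, "tz": -5, "rx": 0, "ry": 0, "rz": 0, "gripper": 0.4}, {"tx": 0, "ty": 0, "tz": -6, "rx": 0, "ry": 0, "rz": 0, "gripper": 0.4}, {"tx": 0, "ty": 0, "tz": -6, "rx": 0, "ry": 0, "rz": 0, "gripper": 0.4}, {"tx": 0, "ty": 0, "tz": -6, "rx": 0, "ry": 0, "rz": 0, "gripper": 0.4}]}}

```text
time: 51.92
tcp_pos: [451.6, 372.0, 258.3]
eef_rot: [3.141, 0.0, 2.198]
wrist_force: [1.0, 1.2, 0.2]
width: 51.1
gripper_force: 0.0
```

>>> {"fn": "jog_arm", "kwargs": {"series": [{"tx": 0, "ty": -5, "tz": 0, "rx": 0, "ry": 0, "rz": 0, "gripper": 0.4}, {"tx": 0, "ty": -5, "tz": 0, "rx": 0, "ry": 0, "rz": 0, "gripper": 0.4}, {"tx": 2, "ty": -4, "tz": 0, "rx": 0, "ry": 0, "rz": 0, "gripper": 0.4}, {"tx": 0, "ty": 0, "tz": 0, "rx": 0, "ry": 0, "rz": 0, "gripper": 0.4}, {"tx": 0, "ty": 0, "tz": 0, "rx": 0, "ry": 0, "rz": 0, "gripper": 0.4}]}}

```text
time: 52.55
tcp_pos: [327.3, 306.5, 256.6]
eef_rot: [3.14, 0.0, 2.198]
wrist_force: [0.5, 0.5, 0.8]
width: 51.1
gripper_force: 0.0
```

Run:
```python
from h import *
t,pt=snap('top','t20.png'); s,ps=snap('scene','s20.png')
def br(i): return np.clip(i.astype(float)*1.6+10,0,255).astype(np.uint8)
a=cv2.resize(br(t)[140:350,80:370],(400,290),interpolation=2); b=cv2.resize(br(s)[160:300,160:360],(400,290),interpolation=2)
c=cv2.resize(s[165:265,270:400],(400,308),interpolation=2); d=cv2.resize(br(t)[150:360,80:250],(400,308),interpolation=2) if 0 else cv2.resize(br(t)[190:350,290:500],(400,308),interpolation=2)
cv2.imwrite('pics/fin.png',np.vstack([np.hstack([a,b]),np.hstack([c,d])])[:,:,::-1])
S=red(s,(330,370,170,215)); print(S.mean(0),S.max(0)); print(env.observe()['time'])
```

```text
[351.80769231 191.76923077] [356 195]
52.65
```

View pics/fin.png

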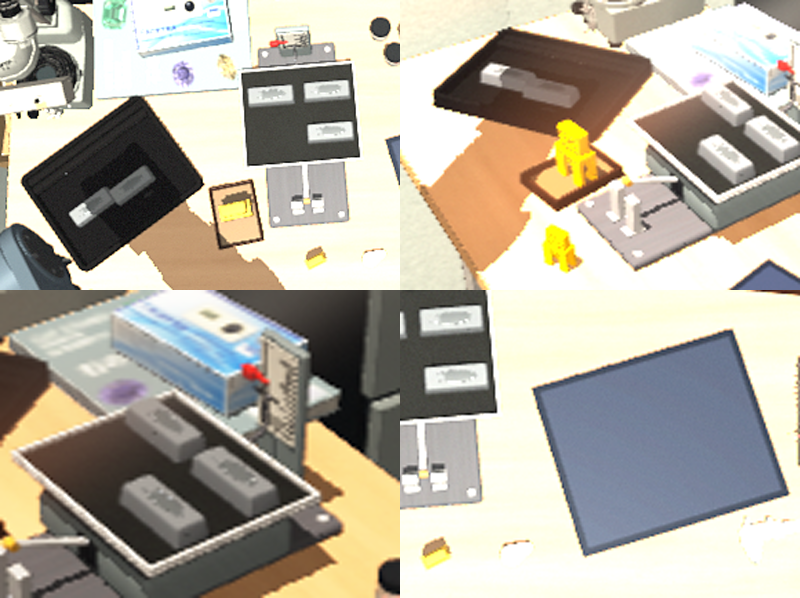

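The final picture shows three bars on the pan with the black pointer just below the red marker. Two bars lie flat on the tray floor, the clip stands in the valet and the pad is empty.

```bash
python3 -c "
from station import env
print(env.job_done())"
```

```text
the job is handed in; nothing more can be done
None
```

I handed the job in at about 53 s, with no verdict returned: the clip is in the brown dish, three bars on the pan bring the pointer just past the red marker (about 36 mm of sink against 30 needed), and the other two bars are in the jewel tray.

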